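# Rebuild the guide roller and pinch roller of a tape transport

### The job

The tape transport has been cleaned and its two rollers need to go back together. On the bare steel guide post put the black flange first, then the steel roller, then the brass flange with its knob up; on the shaft of the red arm put the black rubber roller, then the red cap on top of it, every part sitting fully home and level. Lower each part right down to its seat before letting go, never drop one, and leave the yellow tin and the amber bottle where they are.

Things in the scene. Friction and masses are not known exactly. Their poses are not given: they have to be found in the camera images.
- black_flange: Lower guide flange: flat matt black disc, 56 mm diameter, 6 mm thick, through bore 14 mm, 40 g. Origin: centre of its underside; z up. Faces alike. Like every loose part it starts flat and right way up at a random place on the blue service mat (260 x 350 mm, 3 mm thick: undersides start at height 3 mm); parts and tin stand at least 80 mm apart, centre to centre.
- steel_roller: Guide roller: bright steel tube with three fine grooves, 36 mm diameter, 27 mm tall, through bore 14 mm, 130 g. Origin: centre of its underside; z up. Starts standing on end on the mat.
- brass_flange: Upper guide flange: brass disc 48 mm diameter, 5 mm thick, with a ribbed brass knob on top, 26 mm diameter, from 5 to 20 mm above the underside. A blind 14 mm bore runs up 15 mm from the underside. 90 g. Origin: centre of its underside; z up. Starts knob up on the mat; can be gripped by the knob.
- rubber_roller: Pinch roller: black rubber cylinder with an aluminium core showing as a bright ring, 46 mm diameter, 34 mm tall, through bore 14 mm, 140 g. Origin: centre of its underside; z up. Starts standing on end on the mat.
- red_cap: Pinch-roller cap: red plastic, ribbed side, 30 mm diameter, 18 mm tall, closed on top, blind 14 mm bore running up 13 mm from the underside, 30 g. Origin: centre of its underside; z up. Starts open side down on the mat.
- deck: Fixed aluminium transport plate, 160 (x) x 280 (y) mm on rubber feet, turned any way, upper face 30 mm above the bench. Origin: on the bench under its centre. Also on it: grey head block, three steel heads, x 26 to 71, y -40 to 60, 30 mm above the plate; capstan, a bare 8 mm shaft at x 36, y -95, 40 mm above the plate (nothing goes on it).
- guide_post: Fixed steel guide post on the plate at its x -18, y 70 mm. Shaft 10 mm diameter, 42 mm tall above its seat, top 4.5 mm tapered to 4 mm. Seat: steel collar 30 mm diameter, 6 mm above the plate. Origin: on the shaft axis at the seat, 36 mm above the bench; axes as the plate's. Parts go on with 2 mm play all round; fingers spread along y have room.
- pinch_shaft: Fixed steel shaft on the end of the red arm, at the plate's x -18, y -70 mm. Shaft as the guide post's: 10 mm diameter, 42 mm above its seat, tapered top. Seat: dark collar 26 mm diameter, 12 mm above the plate. Origin: on the axis at the seat, 42 mm above the bench; axes as the plate's. The arm runs 60 mm to -x and +y, top 8 mm (end screw 12 mm) above the plate. Fingers spread along y have room.
- tin: Bystander: yellow tin with white lid, 46 mm diameter, 29 mm tall, standing among the parts on the mat. Origin: centre of its underside; z up. Leave it there.
- bottle: Bystander: amber bottle with paper label and black cap, 56 mm diameter, 125 mm tall, standing on the bench beyond the work. Origin: centre of its underside; z up. Leave it there.
There are look-alikes about, which are no part of the job. Of the things that look like the brass_flange, take the one that is farthest from the robot's base at the start.

How it is judged:
By the outcome, as a careful person would: the job done as asked, in the order asked, and still so for the second after the job is handed in, with the robot touching nothing.
It also fails if it takes over 144 s, if anything falls off the work surface, if the arm or the gripper's body presses on something with over 40 N, if the wrist force passes 120 N, or if a joint passes its speed limit or range.

### The arm

A 7-joint arm with a two-finger parallel gripper is mounted at the origin on the work surface. World frame = base frame: x ahead of the robot, y to its left, z up, the work surface at z = 0. Lengths are in m, angles in rad, forces in N, time in s.
With the tool pointing down it reaches from about 0.4 to 0.85 m from the base axis. Payload 4.5 kg.
Tool frame: the origin (TCP) lies at the very end of the fingers, on their centre line; the grasp point (between the pads) lies 19 mm behind it (r.grip_point_offset is the distance from the TCP to the grasp point, in m); z points along the fingers, y is the line along which they close (so a half turn about z gives the same grasp; the last joint's range is limited). The gripper opens to 88 mm and grips with 3 to 60 N. Pads are 18 mm wide; open, the fingers measure 123 mm over their backs; the gripper's body (75 mm by 187 mm) begins 45 mm behind the grasp point.
Start: joints at [0.034, 0.689, -0.195, 1.565, 0.157, 0.902, -0.215], TCP at [0.625, 0, 0.239] pointing down, gripper open.
Joint ranges: [-3.01, 3.01], [-0.46, 2.08], [-1.47, 1.51], [0.13, 2.56], [-1, 4.14], [0.04, 2.09], [-2.66, 2.66]. Speed limits (rad/s): [2.57, 2.57, 3.14, 3.14, 3.14, 3.14, 3.14].

### API

Orientations are given as a unit quaternion [x, y, z, w].
In Python, from plant import r gives the robot as it stands.
- The arm moves only by the tool carry_out, never from a script. Its argument "rows" is a list of rows, each a list of 3 entries, a list of its own where there are three numbers: the shift along the tool's x, y, z in cm, then the turn, a rotation vector about the tool's x, y, z in degrees, then the closure, from 0 (fully open) to 1 (shut). A call has 1 to 12 rows; each row is the pose to reach, as a shift and turn from the pose commanded when the call began, along the tool's axes at that moment; what a row does not reach only later rows make up. A row lasts 1/10 s, in which the tool goes at most 50 mm and 8.59 degrees, less where a joint would pass 70% of its speed; a pose out of reach is approached as far as the arm can. A call with a gripper value outside its range is refused whole. The fingers move at their own pace and stop on an object; "newtons" is the grip in N (left out, the last holds). Time passes only in rows, so rows that repeat a pose let the fingers close. It gives the time, the measured TCP pose, the force, the opening and the grip force at its end, in the units of the state.
- r.get_state(): the state, without advancing time (a new reading comes with each control period).
- r.snapshot(name): name is "scene" or "side" or "wrist"; returns a dict with "image" (384x512x3 uint8, red, green, blue), "fx", "fy", "cx", "cy" (pixels), "pose" (4x4, takes a point from camera to world coordinates). Camera axes: x right, y up, looking along -z (the intrinsics and any distortion apply to the point x, -y, -z); pixel columns grow to the right and rows downward; lengths in m; the calibration is good to about 2 mm. A picture is of the moment at which its call begins. There is no depth.
- r.finish_job(): hands the job in; it is judged then, once.
The state is a dict: "clock": time; "q": joint angles; "qd": joint speeds; "joint_torque": joint torques, N m; "tool_pos": TCP position; "eef_rot": TCP orientation; "contact_force": force on the tool from outside, world axes, zero at the start; "moment": the same for the moment, N m; "opening": opening from 0.0 (shut) to 1.0 (fully open); "finger_force": force on a finger pad.
Only numpy, scipy, OpenCV 4.12 (cv2) and the standard library are available. Lean on these libraries where they do the work, as an engineer would, in place of code of your own. Each camera call takes 0.05 s, during which the arm holds its last target. There are 200 camera calls.

## Working session

There is one attempt and no reset: what is moved stays moved. The work goes in short steps, Python scripts to look and compute and a tool call to move; the robot and the scene stay as the last step left them, time stands still between calls to the robot, and variables do not carry over. Pictures are saved under pics/ and viewed, at most 14 in all, crops included, and the job is handed in when it is done.

Besides the shell and the picture viewer there is one more tool, called as name([rows], argument=value, ...), one row to a line, values as JSON. carry_out: Moves the arm, as the interface text tells. Its arguments: {"type":"object","properties":{"rows":{"type":"array"},"newtons":{"type":"number"}},"required":["rows"]}

```bash
ls; mkdir -p pics; cat > h.py <<'E'
import numpy as np, cv2
from plant import r
def snap(n,f):
    s=r.snapshot(n); cv2.imwrite(f'pics/{f}.png',s['image'][:,:,::-1]); np.savez(f'pics/{f}.npz',**{k:np.array(v) for k,v in s.items()}); return s
def load(f): return dict(np.load(f'pics/{f}.npz'))
def ray(s,u,v):
    d=np.array([(u-s['cx'])/s['fx'],-(v-s['cy'])/s['fy'],-1.]); P=np.array(s['pose']); return P[:3,3],P[:3,:3]@d
def onz(s,u,v,z):
    o,d=ray(s,u,v); return o+d*(z-o[2])/d[2]
E
python3 - <<'E'
from h import *
for n in ['scene','side','wrist']:
    s=snap(n,n+'0'); print(n,[k for k in s],s['fx'],s['cx'],s['cy'],np.round(s['pose'],3).tolist())
a=[cv2.imread(f'pics/{n}0.png') for n in ['scene','side','wrist']]
print(r.get_state())
E
```

```text
pics
scene ['image', 'fx', 'fy', 'cx', 'cy', 'pose'] 406.3943917259712 253.60918124465104 188.9192199302415 [[-0.812, -0.446, 0.376, 0.946], [0.583, -0.622, 0.523, 0.53], [0.001, 0.644, 0.765, 0.844], [0.0, 0.0, 0.0, 1.0]]
side ['image', 'fx', 'fy', 'cx', 'cy', 'pose'] 441.60047294307054 257.624131911283 196.20941984417215 [[0.791, 0.471, -0.39, 0.177], [-0.611, 0.604, -0.511, -0.498], [-0.005, 0.643, 0.766, 0.81], [0.0, 0.0, 0.0, 1.0]]
wrist ['image', 'fx', 'fy', 'cx', 'cy', 'pose'] 272.20048289025283 258.908035725614 190.21364943498347 [[1.0, -0.001, 0.003, 0.625], [0.0, 0.965, 0.262, 0.066], [-0.003, -0.262, 0.965, 0.384], [0.0, 0.0, 0.0, 1.0]]
{'clock': 0.15, 'q': array([ 0.03375745,  0.68978976, -0.19459444,  1.56608018,  0.15729398,
        0.90250843, -0.21508664]), 'qd': array([-0.00138273, -0.003659  , -0.00087168, -0.00449568, -0.00097018,
        0.00114142,  0.00033554]), 'joint_torque': array([-1.46674727e-03, -5.27863634e+01, -1.26819178e+00, -1.53587687e+01,
       -5.24473807e-02,  3.92338901e-03,  1.12435155e-04]), 'tool_pos': array([6.24524401e-01, 2.89953351e-05, 2.38103596e-01]), 'eef_rot': array([ 7.07047844e-01,  7.07165370e-01, -5.12061647e-04, -4.72259436e-04]), 'contact_force': array([0.33085281, 0.17261502, 0.79033455]), 'moment': array([-0.02006729,  0.00799647, -0.02294843]), 'finger_force': 0.0, 'opening': 1.000963988085588}
```

View pics/scene0.png

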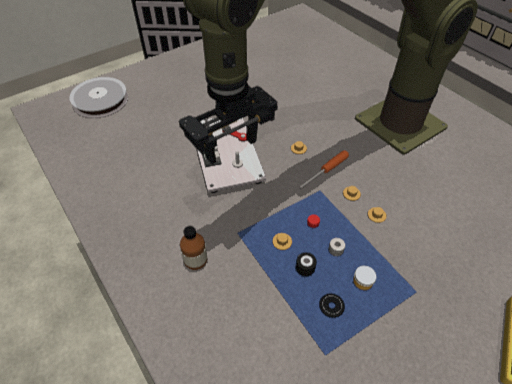

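View pics/side0.png

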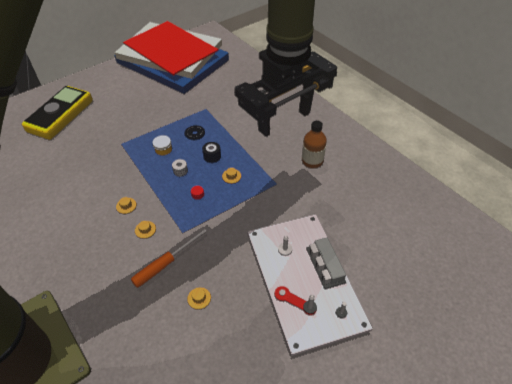

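View pics/wrist0.png

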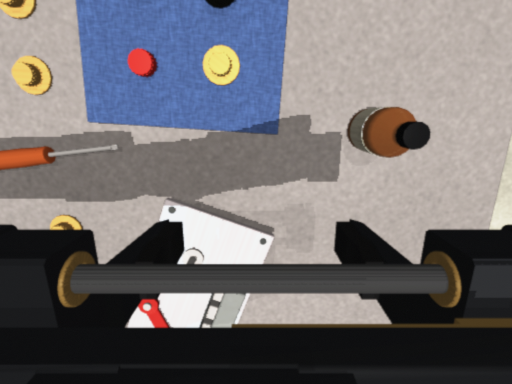

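Side view: guide post tip about (285,238), pinch shaft tip about (311,296) on the red arm, capstan (342,308). On the mat are the black flange (194,132), rubber roller (211,152), steel roller (180,167), red cap (197,192) and tin (162,146).
Brass candidates, side / scene: A (232,175)/(283,241) on the mat, B (126,205)/(377,215), C (145,229)/(352,193), D (199,298)/(299,147). I'll measure which is farthest from the base.

```bash
cat >> h.py <<'E'
def tri(rays):
    A=np.zeros((3,3));b=np.zeros(3)
    for o,d in rays:
        d=d/np.linalg.norm(d);M=np.eye(3)-np.outer(d,d);A+=M;b+=M@o
    p=np.linalg.solve(A,b)
    return p,max(np.linalg.norm((np.eye(3)-np.outer(d,d)/(d@d))@(p-o)) for o,d in rays)
E
python3 - <<'E'
from h import *
sc,si=load('scene0'),load('side0')
pts={'A':((283,241),(232,175)),'B':((377,215),(126,205)),'C':((352,193),(145,229)),'D':((299,147),(199,298)),
'black':((332,305),(194,132)),'rubber':((307,259),(211,148)),'steel':((337,242),(180,164)),'red':((314,219),(197,190)),'tin':((365,273),(162,141))}
for k,(a,b) in pts.items():
    p,e=tri([ray(sc,*a),ray(si,*b)]); print(k,np.round(p,4),'err',round(e,4),'dist',round(np.hypot(*p[:2]),3))
for n,c,z in [('guide seat',(285,251),.036),('guide tip',(285,237),.078),('pinch tip',(312,296),.084),('pinch seat',(310,308),.042),('cap tip',(343,304),.07)]: print(n,np.round(onz(si,*c,z),4))
im=cv2.imread('pics/side0.png')
a=cv2.resize(im[205:355,235:385],None,fx=4,fy=4,interpolation=cv2.INTER_CUBIC)
b=cv2.resize(im[115:215,115:255],None,fx=4,fy=4,interpolation=cv2.INTER_CUBIC)
cv2.imwrite('pics/cropdeck.png',a);cv2.imwrite('pics/cropmat.png',b)
E
```

```text
A [0.5749 0.1323 0.0071] err 0.0027 dist 0.59
B [0.3262 0.2101 0.0023] err 0.0009 dist 0.388
C [0.3276 0.1201 0.0034] err 0.0013 dist 0.349
D [ 0.3308 -0.098   0.0047] err 0.0016 dist 0.345
black [0.5881 0.3239 0.0061] err 0.0005 dist 0.671
rubber [0.573  0.2164 0.0366] err 0.0018 dist 0.613
steel [0.484  0.2208 0.0319] err 0.002 dist 0.532
red [0.4763 0.1333 0.0196] err 0.0014 dist 0.495
tin [0.49   0.3177 0.0339] err 0.0014 dist 0.584
guide seat [ 0.5246 -0.134   0.036 ]
guide tip [ 0.5271 -0.1283  0.078 ]
pinch tip [ 0.4798 -0.2599  0.084 ]
pinch seat [ 0.4778 -0.2622  0.042 ]
cap tip [ 0.5193 -0.3016  0.07  ]
```

View pics/cropdeck.png

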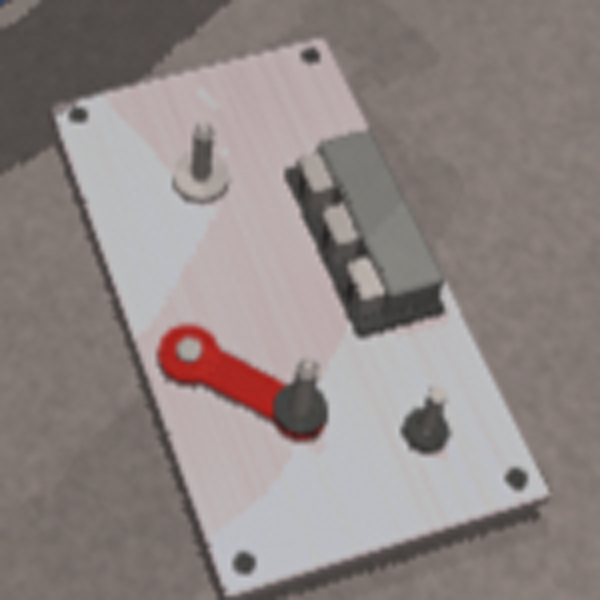

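View pics/cropmat.png

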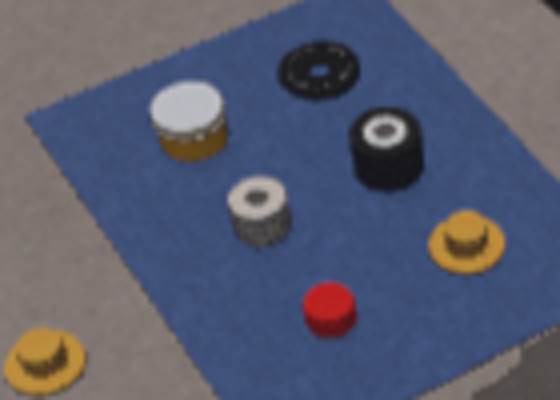

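The brass distances from the base are A 0.59, B 0.39, C 0.35 and D 0.35 m. A, the one on the mat at side (232,175), is farthest. The crop confirms it: knob up, lying on the mat like the other parts. The post and shaft tips are 139.8 mm apart (140 expected), so the deck y axis lies at about 70.2°. Next I hover over the guide post with the fingers along deck y.

carry_out([
  [[-13, -9.8, 7.9], [0, 0, -70.2], 0],
  [[-13, -9.8, 7.9], [0, 0, -70.2], 0],
  [[-13, -9.8, 7.9], [0, 0, -70.2], 0],
  [[-13, -9.8, 7.9], [0, 0, -70.2], 0],
  [[-13, -9.8, 7.9], [0, 0, -70.2], 0],
  [[-13, -9.8, 7.9], [0, 0, -70.2], 0],
  [[-13, -9.8, 7.9], [0, 0, -70.2], 0],
  [[-13, -9.8, 7.9], [0, 0, -70.2], 0],
  [[-13, -9.8, 7.9], [0, 0, -70.2], 0],
  [[-13, -9.8, 7.9], [0, 0, -70.2], 0],
  [[-13, -9.8, 7.9], [0, 0, -70.2], 0],
  [[-13, -9.8, 7.9], [0, 0, -70.2], 0],
])

```text
clock: 1.35
tool_pos: [0.527, -0.1299, 0.1597]
eef_rot: [0.173, 0.985, -0.0, 0.0]
contact_force: [-0.2, -0.1, 0.5]
opening: 0.997
finger_force: 0.0
```

```bash
cat >> h.py <<'E'
from scipy.spatial.transform import Rotation as Ro
def st():
    s=r.get_state(); R=Ro.from_quat(s['eef_rot']).as_matrix()
    print('t',round(s['clock'],2),'tcp',np.round(s['tool_pos']*1e3,1),'yawY',round(np.degrees(np.arctan2(R[1,1],R[0,1])),2),'tilt',np.round(np.degrees(Ro.from_matrix(R).as_rotvec()),1),'F',np.round(s['contact_force'],1),'op',round(s['opening']*88,1),'ff',round(s['finger_force'],1))
    return s,R
def rel(p,s,R): return np.round(R.T@(np.array(p)-s['tool_pos'])*100,2)  # cm in tool axes
E
python3 - <<'E'
from h import *
s,R=st(); print(np.round(R,4).tolist())
w=snap('wrist','w1')
from h import *
def pix(w,p):
    P=np.array(w['pose']);c=P[:3,:3].T@(np.array(p)-P[:3,3]); return w['cx']+w['fx']*c[0]/-c[2], w['cy']-w['fy']*c[1]/-c[2]
print(pix(w,[.5265,-.13,.078]),pix(w,[.479,-.261,.084]))
cv2.imwrite('pics/w1b.png',cv2.resize(w['image'][:,:,::-1],(800,600),interpolation=cv2.INTER_CUBIC))
E
```

```text
t 1.35 tcp [ 527.  -129.9  159.7] yawY 70.12 tilt [ 31.1 177.3  -0. ] F [-0.2 -0.1  0.5] op 87.8 ff 0.0
[[-0.9404, 0.34, 0.0], [0.34, 0.9404, -0.0002], [-0.0001, -0.0002, -1.0]]
(np.float64(259.5046582365977), np.float64(194.87319098153154)) (np.float64(95.47542984381334), np.float64(196.5814833232672))
```

View pics/w1b.png

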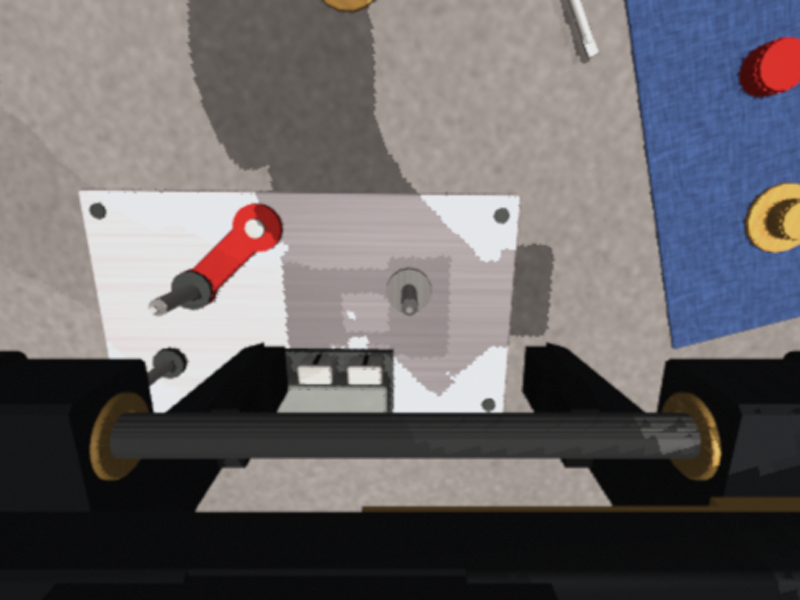

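The wrist view shows the guide post collar at (261,184) with its tip at (262,197), and the pinch shaft tip at (101,196), both close to the predictions. I'll enlarge both to get the centres accurately.

```bash
python3 - <<'E'
from h import *
im=cv2.imread('pics/w1.png')
f=lambda u,v:cv2.resize(im[v:v+50,u:u+50],None,fx=8,fy=8,interpolation=cv2.INTER_CUBIC)
cv2.imwrite('pics/w1c.png',np.hstack([f(237,160),f(90,160)]))
E
```

```text
(no output)
```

View pics/w1c.png

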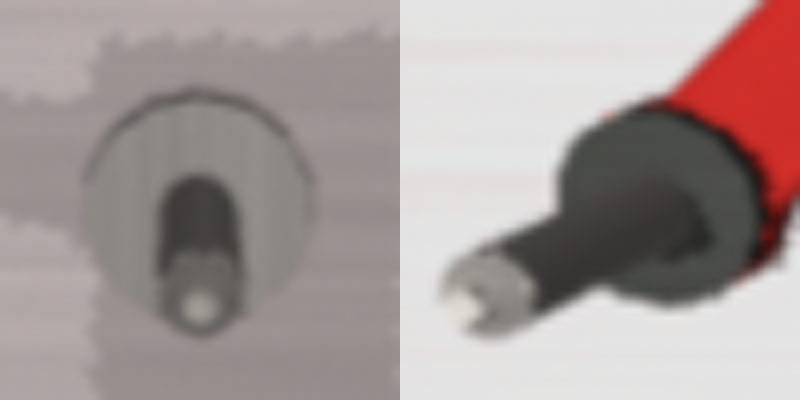

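```bash
python3 - <<'E'
from h import *
w=load('w1'); s,R=st()
for n,u,v,z in [('gseat',261.4,185.4,.036),('gtip',261.7,197.8,.078),('pseat',121.8,184.9,.042),('ptip',97.4,197.7,.084)]:
    p=onz(w,u,v,z); print(n,np.round(p*1e3,1),rel(p,s,R))
print(np.round(R.T@(w['pose'][:3,3]-s['tool_pos'])*1e3,1), np.round(R.T@w['pose'][:3,:3],4).tolist())
E
```

```text
t 1.4 tcp [ 527.1 -129.9  159.8] yawY 70.14 tilt [ 31.  177.3  -0. ] F [-0.3 -0.4 -0.1] op 88.2 ff 0.0
gseat [ 529.1 -128.8   36. ] [-0.15  0.17 12.38]
gtip [ 529.7 -129.1   78. ] [-0.22  0.17  8.18]
pseat [ 479.8 -259.3   42. ] [  0.05 -13.77  11.78]
ptip [ 480.4 -259.9   84. ] [ -0.03 -13.81   7.58]
[  66.    -0.6 -146. ] [[-0.0, 0.9656, 0.2599], [1.0, -0.0002, 0.0008], [0.0008, 0.2599, -0.9656]]
```

carry_out([
  [[9.7, 44.8, 0], [0, 0, 0], 0.1],
  [[9.7, 44.8, 0], [0, 0, 0], 0.1],
  [[9.7, 44.8, 0], [0, 0, 0], 0.1],
  [[9.7, 44.8, 0], [0, 0, 0], 0.1],
  [[9.7, 44.8, 0], [0, 0, 0], 0.1],
  [[9.7, 44.8, 0], [0, 0, 0], 0.1],
  [[9.7, 44.8, 0], [0, 0, 0], 0.1],
  [[9.7, 44.8, 0], [0, 0, 0], 0.1],
  [[9.7, 44.8, 0], [0, 0, 0], 0.1],
  [[9.7, 44.8, 0], [0, 0, 0], 0.1],
  [[9.7, 44.8, 0], [0, 0, 0], 0.1],
  [[9.7, 44.8, 0], [0, 0, 0], 0.1],
])

```text
clock: 2.6
tool_pos: [0.5877, 0.3222, 0.1593]
eef_rot: [0.173, 0.985, -0.001, 0.0]
contact_force: [0.1, -0.2, -0.9]
opening: 0.9
finger_force: 0.0
```

```bash
cat >> h.py <<'E'
def blobs(im,mask,amin=80):
    n,l,stt,c=cv2.connectedComponentsWithStats(mask.astype(np.uint8))
    out=[]
    for i in range(1,n):
        if stt[i,4]>=amin:
            cs,_=cv2.findContours((l==i).astype(np.uint8),cv2.RETR_EXTERNAL,cv2.CHAIN_APPROX_NONE)
            e=cv2.fitEllipse(cv2.convexHull(cs[0])) if len(cs[0])>8 else None
            out.append((np.round(c[i],1).tolist(),stt[i].tolist(),None if e is None else [np.round(e[0],1).tolist(),np.round(e[1],1).tolist()]))
    return out
E
python3 - <<'E'
from h import *
s,R=st(); w=snap('wrist','w2'); im=w['image'].astype(int)
print(np.round(R,3).tolist(), np.round(s['q'],2))
m=(im.max(2)<45); m[225:]=0
for b in blobs(im,m):
    print(b)
    if b[2]: p=onz(w,*b[2][0],.009); print(np.round(p*1e3,1),rel(p,s,R))
E
```

```text
t 2.6 tcp [587.7 322.2 159.3] yawY 70.12 tilt [ 31.1 177.3  -0.2] F [ 0.1 -0.2 -0.9] op 79.2 ff 0.0
[[-0.94, 0.34, -0.0], [0.34, 0.94, -0.003], [-0.001, -0.003, -1.0]] [-0.34  0.87 -0.47  1.48  0.46  0.9   0.28]
([259.7, 177.8], [236, 156, 48, 47, 637], [[259.8, 179.2], [47.0, 47.6]])
[588.7 321.6   9. ] [-0.1   0.02 15.03]
([259.9, 179.9], [243, 163, 35, 34, 784], [[259.9, 179.9], [33.4, 34.3]])
[589.5 321.5   9. ] [-0.18  0.03 15.03]
([169.2, 195.9], [141, 180, 49, 38, 874], [[165.5, 201.7], [40.7, 49.6]])
[577.  211.4   9. ] [ -2.75 -10.75  15.06]
([173.9, 222.1], [160, 218, 29, 7, 118], [[173.3, 225.1], [13.5, 30.1]])
[606.1 207.9   9. ] [ -5.61 -10.09  15.06]
```

View pics/w2.png

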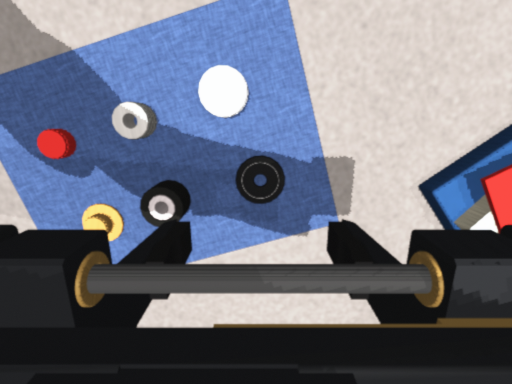

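Black flange at (260,180) matches the expected size (47 px) and sits almost under the tool. I'll descend, close, and do a second squeeze only if the view shows it off-centre.

carry_out([
  [[-0.2, 0, 5], [0, 0, 0], 0.15],
  [[-0.2, 0, 10], [0, 0, 0], 0.15],
  [[-0.2, 0, 14], [0, 0, 0], 0.15],
  [[-0.2, 0, 15.45], [0, 0, 0], 0.15],
  [[-0.2, 0, 15.45], [0, 0, 0], 0.15],
  [[-0.2, 0, 15.45], [0, 0, 0], 0.6],
  [[-0.2, 0, 15.45], [0, 0, 0], 0.6],
  [[-0.2, 0, 15.45], [0, 0, 0], 0.6],
  [[-0.2, 0, 15.45], [0, 0, 0], 0.6],
  [[-0.2, 0, 15.45], [0, 0, 0], 0.6],
  [[-0.2, 0, 15.45], [0, 0, 0], 0.6],
  [[-0.2, 0, 15.45], [0, 0, 0], 0.6],
], newtons=20)

```text
clock: 3.85
tool_pos: [0.5902, 0.3231, 0.006]
eef_rot: [0.172, 0.985, -0.0, 0.001]
contact_force: [-0.2, -2.4, 6.5]
opening: 0.615
finger_force: 20.0
```

```bash
python3 - <<'E'
from h import *
s,R=st()
E
```

```text
t 3.85 tcp [590.2 323.1   6. ] yawY 70.17 tilt [ 31.  177.2  -0. ] F [-0.2 -2.4  6.5] op 54.1 ff 20.0
```

carry_out([
  [[0, 0, -1], [0, 0, 0], 0.6],
  [[0, 0, -5], [0, 0, 0], 0.6],
  [[0, 0, -9], [0, 0, 0], 0.6],
  [[0, 0, -12], [0, 0, 0], 0.6],
  [[0, 0, -12], [0, 0, 0], 0.6],
])

```text
clock: 4.35
tool_pos: [0.5916, 0.3263, 0.1306]
eef_rot: [0.172, 0.985, 0.004, 0.003]
contact_force: [1.2, -0.4, -0.3]
opening: 0.617
finger_force: 20.0
```

```bash
python3 - <<'E'
from h import *
s,R=st(); w=snap('wrist','w3')
cv2.imwrite('pics/w3c.png',cv2.resize(w['image'][150:300,150:370,::-1],None,fx=3.6,fy=3.6,interpolation=cv2.INTER_CUBIC))
E
```

```text
t 4.35 tcp [591.6 326.3 130.6] yawY 70.2 tilt [ 30.9 177.    0.7] F [ 1.2 -0.4 -0.3] op 54.3 ff 20.0
```

View pics/w3c.png

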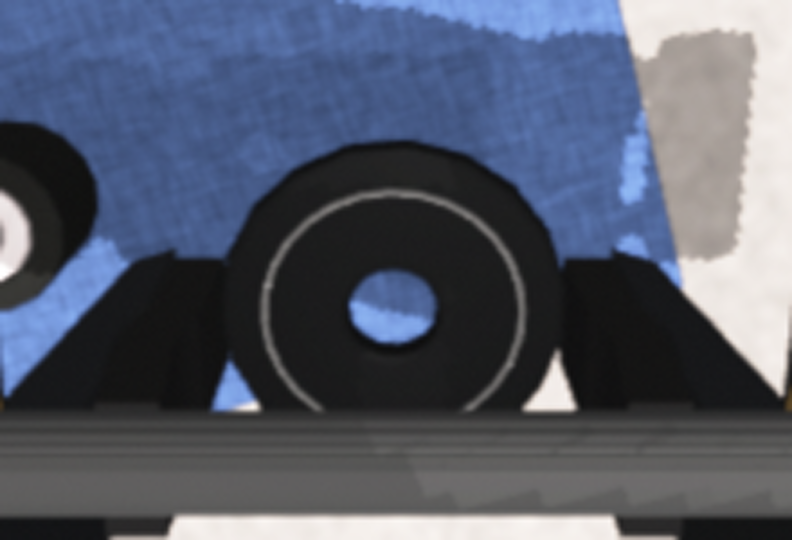

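```bash
cat >> h.py <<'E'
def cam(w,s,R):  # camera pose in tool frame, from the given measurement
    P=np.array(w['pose']); return R.T@(P[:3,3]-s['tool_pos']),R.T@P[:3,:3]
def ontool(w,s,R,u,v,zt):  # point (mm) in tool frame on plane tool z = zt (m)
    o,M=cam(w,s,R); d=M@np.array([(u-w['cx'])/w['fx'],-(v-w['cy'])/w['fy'],-1.]); return np.round((o+d*(zt-o[2])/d[2])*1e3,2)
E
python3 - <<'E'
from h import *
s,R=st(); w=load('w3')
c=lambda x,y:(150+(x+.5)/3.6-.5,150+(y+.5)/3.6-.5)
for n,p in [('outer top',(393,141)),('ring top',(393,191)),('ringL',(263,308)),('ringR',(524,308)),('bore top',(393,268)),('boreL',(348,307)),('boreR',(437,307))]:
    print(n,ontool(w,s,R,*c(*p),-.003),ontool(w,s,R,*c(*p),.003))
# also re-check with the flange image before gripping, guide in w1
E
```

```text
t 4.4 tcp [590.4 325.1 127.9] yawY 70.21 tilt [ 30.9 177.1   0.3] F [-0.1  0.1 -0.6] op 53.7 ff 20.0
outer top [26.89  0.87 -3.  ] [25.29  0.88  3.  ]
ring top [18.82  0.87 -3.  ] [16.89  0.88  3.  ]
ringL [ -0.93 -20.07  -3.  ] [ -3.67 -20.91   3.  ]
ringR [-0.98 21.98 -3.  ] [-3.73 22.87  3.  ]
bore top [ 5.96  0.87 -3.  ] [3.5  0.88 3.  ]
boreL [-0.77 -6.38 -3.  ] [-3.51 -6.66  3.  ]
boreR [-0.79  7.96 -3.  ] [-3.53  8.27  3.  ]
```

```bash
cat >> h.py <<'E'
O=np.array([.066,-.0006,-.146]); M0=np.array([[0,.9656,.2599],[1,-.0002,.0008],[.0008,.2599,-.9656]])
def tt(w,u,v,zt):
    d=M0@np.array([(u-w['cx'])/w['fx'],-(v-w['cy'])/w['fy'],-1.]); return np.round((O+d*(zt-O[2])/d[2])*1e3,2)
E
python3 - <<'E'
from h import *
s,R=st(); w=load('w3'); w1=load('w1'); w2=load('w2')
for f in ('w2','w3'):
  pass
c=lambda x,y:(150+(x+.5)/3.6-.5,150+(y+.5)/3.6-.5)
for n,p in [('outer top',(393,141)),('ring top',(393,191)),('ringL',(263,308)),('ringR',(524,308)),('bore top',(393,268)),('boreL',(348,307)),('boreR',(437,307))]:
    print(n,tt(w,*c(*p),-.003))
print('before grasp',tt(w2,259.9,179.6,.1503), 'seat',tt(w1,261.4,185.4,.1238),'tip',tt(w1,261.7,197.8,.0818),'pseat',tt(w1,121.8,184.9,.1178),'ptip',tt(w1,97.4,197.7,.0758))
x=snap('wrist','w4'); s2,R2=st(); o,M=cam(x,s2,R2); print(np.round(o*1e3,1),np.round(M,4).tolist())
E
```

```text
t 4.4 tcp [590.4 325.1 127.9] yawY 70.21 tilt [ 30.9 177.1   0.3] F [-0.1  0.1 -0.6] op 53.7 ff 20.0
outer top [28.3  -0.77 -3.  ]
ring top [20.39 -0.78 -3.  ]
ringL [  0.98 -21.34  -3.  ]
ringR [ 1.   19.94 -3.  ]
bore top [ 7.77 -0.78 -3.  ]
boreL [ 1.16 -7.89 -3.  ]
boreR [ 1.16  6.18 -3.  ]
before grasp [ -1.49   0.26 150.3 ] seat [ -1.53   1.72 123.8 ] tip [-2.17  1.65 81.8 ] pseat [   0.46 -137.77  117.8 ] ptip [  -0.32 -138.16   75.8 ]
t 4.45 tcp [589.3 324.  125.8] yawY 70.22 tilt [3.090e+01 1.773e+02 1.000e-01] F [-0.4 -0.1 -0.9] op 54.0 ff 20.0
[  65.7    0.3 -147.9] [[0.0001, 0.9651, 0.2618], [1.0, 0.0006, -0.0026], [-0.0026, 0.2618, -0.9651]]
```

Held flange is level; its centre appears at tool (0.5,−0.8) mm, which gives me the camera bias to apply when aiming at the post. Moving over the guide post.

carry_out([
  [[-2.4, -11, 0], [0, 0, 0], 0.6],
  [[-9.75, -44.55, 0], [0, 0, 0], 0.6],
  [[-9.75, -44.55, 0], [0, 0, 0], 0.6],
  [[-9.75, -44.55, 0], [0, 0, 0], 0.6],
  [[-9.75, -44.55, 0], [0, 0, 0], 0.6],
  [[-9.75, -44.55, 0], [0, 0, 0], 0.6],
  [[-9.75, -44.55, 0], [0, 0, 0], 0.6],
  [[-9.75, -44.55, 0], [0, 0, 0], 0.6],
  [[-9.75, -44.55, 0], [0, 0, 0], 0.6],
  [[-9.75, -44.55, 0], [0, 0, 0], 0.6],
  [[-9.75, -44.55, 2], [0, 0, 0], 0.6],
  [[-9.75, -44.55, 3.6], [0, 0, 0], 0.6],
])

```text
clock: 5.65
tool_pos: [0.5291, -0.1287, 0.0875]
eef_rot: [0.173, 0.985, 0.0, -0.001]
contact_force: [-0.1, 0.0, 0.1]
opening: 0.614
finger_force: 20.0
```

carry_out([
  [[0, 0, 0], [0, 0, 0], 0.6],
  [[0, 0, 0], [0, 0, 0], 0.6],
  [[0, 0, 0], [0, 0, 0], 0.6],
])

```text
clock: 5.95
tool_pos: [0.5305, -0.1279, 0.0895]
eef_rot: [0.172, 0.985, 0.0, 0.0]
contact_force: [0.4, 0.4, 0.3]
opening: 0.616
finger_force: 20.0
```

```bash
python3 - <<'E'
from h import *
s,R=st(); w=snap('wrist','w5')
cv2.imwrite('pics/w5c.png',cv2.resize(w['image'][200:270,210:310,::-1],None,fx=8,fy=8,interpolation=cv2.INTER_CUBIC))
E
```

```text
t 5.95 tcp [ 530.5 -127.9   89.5] yawY 70.24 tilt [ 30.9 177.3   0. ] F [0.4 0.4 0.3] op 54.3 ff 20.0
```

View pics/w5c.png

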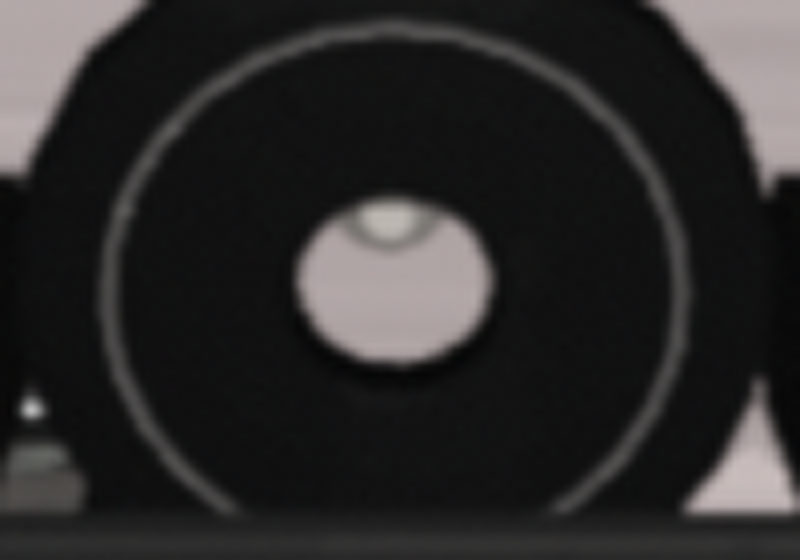

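```bash
python3 - <<'E'
from h import *
w=load('w5')
c=lambda x,y:(210+(x+.5)/8-.5,200+(y+.5)/8-.5)
print('tip',tt(w,*c(389,212),.0115))
for n,p in [('boreT',(395,195)),('L',(296,280)),('R',(494,280)),('ringT',(393,27)),('ringL',(106,290)),('ringR',(682,290))]: print(n,tt(w,*c(*p),-.003))
E
```

```text
tip [ 0.54 -1.18 11.5 ]
boreT [ 7.85 -0.7  -3.  ]
L [ 1.38 -7.74 -3.  ]
R [ 1.38  6.34 -3.  ]
ringT [20.25 -0.84 -3.  ]
ringL [  0.6  -21.29  -3.  ]
ringR [ 0.61 19.74 -3.  ]
```

The post tip at crop (389,212) shows inside the bore, within about 0.5 mm of its centre. Lowering.

carry_out([
  [[0, -0.03, 1.5], [0, 0, 0], 0.6],
  [[0, -0.03, 3], [0, 0, 0], 0.6],
  [[0, -0.03, 4.2], [0, 0, 0], 0.6],
  [[0, -0.03, 4.6], [0, 0, 0], 0.6],
  [[0, -0.03, 4.6], [0, 0, 0], 0.6],
  [[0, -0.03, 4.6], [0, 0, 0], 0.6],
  [[0, -0.03, 4.6], [0, 0, 0], 0.6],
])

```text
clock: 6.7
tool_pos: [0.5306, -0.1288, 0.0438]
eef_rot: [0.172, 0.985, 0.0, 0.001]
contact_force: [-0.6, 0.0, 0.2]
opening: 0.614
finger_force: 20.0
```

carry_out([
  [[0, 0, 0.2], [0, 0, 0], 0.6],
  [[0, 0, 0.4], [0, 0, 0], 0.6],
  [[0, 0, 0.4], [0, 0, 0], 0.6],
  [[0, 0, 0.4], [0, 0, 0], 0.6],
])

```text
clock: 7.1
tool_pos: [0.5301, -0.1288, 0.0392]
eef_rot: [0.172, 0.985, -0.0, -0.0]
contact_force: [-0.6, 0.2, -0.2]
opening: 0.611
finger_force: 20.0
```

carry_out([
  [[0, 0, 0.05], [0, 0, 0], 0.6],
  [[0, 0, 0.1], [0, 0, 0], 0.6],
  [[0, 0, 0.1], [0, 0, 0], 0.6],
  [[0, 0, 0.1], [0, 0, 0], 0.6],
])

```text
clock: 7.5
tool_pos: [0.5302, -0.1288, 0.0389]
eef_rot: [0.172, 0.985, -0.0, 0.0]
contact_force: [-1.6, -0.1, 6.2]
opening: 0.615
finger_force: 20.0
```

carry_out([
  [[0, 0, 0.05], [0, 0, 0], 0.6],
  [[0, 0, 0.1], [0, 0, 0], 0.6],
  [[0, 0, 0.1], [0, 0, 0], 0.6],
  [[0, 0, 0.1], [0, 0, 0], 0.6],
])

```text
clock: 7.9
tool_pos: [0.5302, -0.1288, 0.0388]
eef_rot: [0.172, 0.985, -0.0, 0.0]
contact_force: [-3.0, 0.2, 14.3]
opening: 0.618
finger_force: 20.0
```

carry_out([
  [[0, 0, -0.15], [0, 0, 0], 0.6],
  [[0, 0, -0.15], [0, 0, 0], 0.15],
  [[0, 0, -0.15], [0, 0, 0], 0.15],
  [[0, 0, -0.15], [0, 0, 0], 0.15],
  [[0, 0, -0.15], [0, 0, 0], 0.15],
  [[0, 0, -4], [0, 0, 0], 0.15],
  [[0, 0, -8], [0, 0, 0], 0.15],
  [[0, 0, -12.3], [0, 0, 0], 0.15],
])

```text
clock: 8.7
tool_pos: [0.5294, -0.1286, 0.161]
eef_rot: [0.172, 0.985, 0.0, -0.001]
contact_force: [0.7, -0.2, -0.7]
opening: 0.85
finger_force: 0.0
```

carry_out([
  [[16.2, 31.3, 0], [0, 0, 0], 0.3],
  [[16.2, 31.3, 0], [0, 0, 0], 0.3],
  [[16.2, 31.3, 0], [0, 0, 0], 0.3],
  [[16.2, 31.3, 0], [0, 0, 0], 0.3],
  [[16.2, 31.3, 0], [0, 0, 0], 0.3],
  [[16.2, 31.3, 0], [0, 0, 0], 0.3],
  [[16.2, 31.3, 0], [0, 0, 0], 0.3],
  [[16.2, 31.3, 0], [0, 0, 0], 0.3],
  [[16.2, 31.3, 0], [0, 0, 0], 0.3],
  [[16.2, 31.3, 0], [0, 0, 0], 0.3],
  [[16.2, 31.3, 0], [0, 0, 0], 0.3],
  [[16.2, 31.3, 0], [0, 0, 0], 0.3],
])

```text
clock: 9.9
tool_pos: [0.4842, 0.2187, 0.1601]
eef_rot: [0.173, 0.985, -0.001, 0.0]
contact_force: [0.3, 0.6, 0.2]
opening: 0.7
finger_force: 0.0
```

```bash
python3 - <<'E'
from h import *
s,R=st(); w=snap('wrist','w6'); im=w['image'].astype(int)
z=s['tool_pos'][2]
hsv=cv2.cvtColor(w['image'],cv2.COLOR_RGB2HSV)
m=~((hsv[...,0]>95)&(hsv[...,0]<130)&(hsv[...,1]>90)); m[225:]=0
for b in blobs(im,m,60): print(b)
sub=w['image'][:230]; 
cv2.imwrite('pics/w6c.png',cv2.resize(w['image'][:260,60:460,::-1],None,fx=2,fy=2,interpolation=cv2.INTER_CUBIC))
E
```

```text
t 9.9 tcp [484.2 218.7 160.1] yawY 70.04 tilt [ 3.120e+01  1.773e+02 -1.000e-01] F [0.3 0.6 0.2] op 61.6 ff 0.0Traceback (most recent call last):
  File "<stdin>", line 6, in <module>
  File "h.py", line 28, in blobs
    e=cv2.fitEllipse(cv2.convexHull(cs[0])) if len(cs[0])>8 else None
      ~~~~~~~~~~~~~~^^^^^^^^^^^^^^^^^^^^^^^
cv2.error: OpenCV(4.12.0) /io/opencv/modules/imgproc/src/shapedescr.cpp:361: error: (-201:Incorrect size of input array) There should be at least 5 points to fit the ellipse in function 'fitEllipseNoDirect'
```

```bash
sed -i 's/if len(cs\[0\])>8 else None/if len(cv2.convexHull(cs[0]))>5 else None/' h.py; python3 - <<'E'
from h import *
s,R=st(); w=load('w6'); im=w['image'].astype(int)
hsv=cv2.cvtColor(w['image'],cv2.COLOR_RGB2HSV)
m=(hsv[...,1]<70)&(im.max(2)>120); m[225:]=0; m[:120]=0; m[:,:200]=0; m[:,320:]=0
for b in blobs(im,m,60):
    print(b); x,y=b[2][0]; print(tt(w,x,y,s['tool_pos'][2]-.030))
c=w['image'][165:205,240:282].astype(int).max(2)
print('\n'.join(' '.join('%3d'%v for v in r_) for r_ in c[::2,::2]))
E
```

```text
t 9.95 tcp [484.2 219.1 160.2] yawY 70.06 tilt [ 3.120e+01  1.773e+02 -1.000e-01] F [-0.5  1.1  0.8] op 61.4 ff 0.0
([263.8, 181.3], [247, 165, 35, 34, 796], [[263.8, 181.3], [33.3, 34.5]])
[  1.28   4.27 130.19]
128 126 131 132 127 127 122  86  91  96 112 138 163 138 122 104  84 120 117 137 147
118 127 126 134 131 121  80  90 155 193 210 213 220 220 215 205 139  92 100 132 140
121 124 125 130 117  79 106 176 221 222 220 215 219 223 221 221 216 180 100 113 138
126 126 127 128 105 107 194 217 224 221 221 214 218 222 221 221 222 223 197 101 139
127 131 128 131  89 169 213 217 223 221 223 213 215 219 220 220 221 223 221 148 125
120 125 127 125 108 202 214 218 223 221 204 176 164 176 210 218 220 223 225 200 125
123 133 129 124 175 211 214 216 222 198 140 131 133 126 137 204 220 222 225 216 150
131 134 130 114 186 214 214 216 216 139 118 128 132 125 122 152 217 221 225 218 162
133 135 131 107 195 214 214 217 206 104 120 128 129 123 108 119 214 221 223 219 176
132 143 138 122 202 215 214 217 206 110 106 109 112 107 106 121 214 220 222 220 183
128 137 136 125 181 215 213 216 216 153 109 112 113 111 109 173 217 219 222 220 160
129 130 137 128 144 213 212 215 219 209 143 117 114 118 162 214 217 219 221 215 153
133 128 130 132 125 203 211 214 218 222 218 209 187 202 216 220 215 218 220 193 147
126 127 132 138 132 154 205 211 216 220 222 222 215 216 218 219 216 216 203 161 147
126 128 135 133 130 129 148 204 214 218 219 219 215 213 216 217 214 202 148 152 154
123 125 135 139 143 138 129 147 191 213 216 218 215 209 213 212 181 143 133 147 151
131 126 129 133 141 139 134 126 128 148 179 191 184 180 177 150 137 137 138 150 160
126 117 114 122 137 138 140 132 128 131 133 129 135 137 131 138 129 135 134 144 149
130 129 129 129 126 132 137 133 128 131 137 138 133 136 135 139 132 135 138 146 150
131 131 127 126 121 125 136 131 126 125 131 134 125 131 128 132 130 134 137 143 158
```

carry_out([
  [[0.07, 0.54, 5], [0, 0, 0], 0.3],
  [[0.07, 0.54, 10], [0, 0, 0], 0.3],
  [[0.07, 0.54, 14], [0, 0, 0], 0.3],
  [[0.07, 0.54, 15.2], [0, 0, 0], 0.3],
  [[0.07, 0.54, 15.2], [0, 0, 0], 0.3],
  [[0.07, 0.54, 15.2], [0, 0, 0], 0.3],
  [[0.07, 0.54, 15.2], [0, 0, 0], 0.75],
  [[0.07, 0.54, 15.2], [0, 0, 0], 0.75],
  [[0.07, 0.54, 15.2], [0, 0, 0], 0.75],
  [[0.07, 0.54, 15.2], [0, 0, 0], 0.75],
  [[0.07, 0.54, 15.2], [0, 0, 0], 0.75],
  [[0.07, 0.54, 15.2], [0, 0, 0], 0.75],
], newtons=25)

```text
clock: 11.15
tool_pos: [0.4852, 0.2254, 0.0091]
eef_rot: [0.172, 0.985, -0.0, 0.001]
contact_force: [-0.4, -1.4, 6.3]
opening: 0.398
finger_force: 25.0
```

carry_out([
  [[0, 0, 0], [0, 0, 0], 0.75],
  [[0, 0, -1], [0, 0, 0], 0.75],
  [[0, 0, -5], [0, 0, 0], 0.75],
  [[0, 0, -9], [0, 0, 0], 0.75],
  [[0, 0, -13], [0, 0, 0], 0.75],
  [[0, 0, -13], [0, 0, 0], 0.75],
  [[0, 0, -13], [0, 0, 0], 0.75],
  [[0, 0, -13], [0, 0, 0], 0.75],
])

```text
clock: 11.95
tool_pos: [0.4842, 0.2252, 0.1374]
eef_rot: [0.172, 0.985, -0.001, -0.001]
contact_force: [-0.1, 0.4, -1.8]
opening: 0.393
finger_force: 25.0
```

```bash
python3 - <<'E'
from h import *
s,R=st(); w=snap('wrist','w7'); im=w['image'].astype(int)
hsv=cv2.cvtColor(w['image'],cv2.COLOR_RGB2HSV)
m=(hsv[...,1]<70)&(im.max(2)>130); m[262:]=0; m[:180]=0; m[:,210:310].sum(); m[:,:200]=0; m[:,320:]=0
for b in blobs(im,m,60):
    print(b)
    if b[2]: print(tt(w,*b[2][0],-.022))
cv2.imwrite('pics/w7c.png',cv2.resize(w['image'][190:280,200:320,::-1],None,fx=5,fy=5,interpolation=cv2.INTER_CUBIC))
E
```

```text
t 11.95 tcp [484.2 225.2 137.4] yawY 70.19 tilt [-3.090e+01 -1.772e+02  1.000e-01] F [-0.1  0.4 -1.8] op 34.6 ff 25.0
([258.7, 241.2], [225, 220, 68, 42, 1914], [[258.8, 251.1], [62.4, 68.2]])
[  0.97  -0.76 -22.  ]
```

```bash
cat >> h.py <<'E'
from scipy.optimize import least_squares
def circ(w,m,zt,rad,vmax):
    cs,_=cv2.findContours(m.astype(np.uint8),cv2.RETR_EXTERNAL,cv2.CHAIN_APPROX_NONE); c=max(cs,key=len)[:,0]; c=c[c[:,1]<vmax]
    P=np.array([tt(w,u,v,zt)[:2] for u,v in c])
    f=lambda q:np.hypot(*(P-q[:2]).T)-q[2]
    q=least_squares(f,[0,0,rad],loss='soft_l1').x; q2=least_squares(lambda q:f([*q,rad]),[0,0],loss='soft_l1').x
    return np.round(q,2),np.round(q2,2),round(np.std(f(q)),2)
E
python3 - <<'E'
from h import *
w=load('w7'); im=w['image'].astype(int)
hsv=cv2.cvtColor(w['image'],cv2.COLOR_RGB2HSV)
m=(hsv[...,1]<70)&(im.max(2)>130); m[262:]=0; m[:180]=0; m[:,:200]=0; m[:,320:]=0
print(circ(w,m,-.021,18,258))
d=(im.max(2)<125); d[:228]=0;d[262:]=0;d[:,:242]=0;d[:,275:]=0
print(blobs(im,d,30)); 
print('\n'.join(' '.join('%3d'%v for v in r_) for r_ in im.max(2)[216:270:2,222:298:3]))
E
```

```text
(array([ 8.88, -0.24, 10.38]), array([-3.63, -0.78]), np.float64(5.02))
[([259.0, 252.7], [246, 243, 27, 19, 383], [[258.8, 252.4], [21.8, 26.9]])]
143 149 146 156 143  96  93 100 119 110 109  84  89  86  92 113 122 119  86 107  95 153 160 157 156 157
143 137 144 149  93  92  96 108  94  83 101 111 124 121 108  95  86 110 116  83 103 150 165 166 161 158
140 128 135 140  94  96  98  93 115 118 122 128 136 134 126 125 120 111  85 109  83  96 168 153 147 139
 36  35  69 107  95 110  90 122 132 141 158 193 223 205 180 155 136 127 111  87 110  85 159  39  35  34
 21  22  48  79 105  88 123 154 196 227 224 228 230 229 232 227 219 193 129 109  94  89 128  22  21  21
 21  21  37  80  87 121 153 219 229 232 229 228 229 229 233 230 230 230 194 130 103  84  85  21  22  21
 20  22  27  78 116 147 216 231 230 232 229 227 227 228 232 230 231 232 228 188 127  97  74  20  22  21
 22  20  45  90 143 210 228 232 230 231 229 226 226 227 231 230 230 231 230 229 188 120  76  21  22  20
 21  21  64 114 207 224 229 231 230 229 229 224 225 227 230 229 229 230 230 232 229 177  87  27  21  22
 21  20  72 159 
[... 1155 characters left out ...]
 223 128 115 118 125 125 121 119 117 112 189 226 227 228 229 226 222  43  19
 22 129 226 223 221 222 225 226 160 118 116 121 126 122 119 116 114 212 227 226 228 229 226 217  24  20
 21  53 223 223 220 223 225 226 197 124 118 120 123 125 121 117 146 222 226 225 228 228 226 182  22  20
 21  26 211 222 217 220 222 225 225 152 123 118 120 121 120 127 205 224 223 223 226 227 223 114  22  21
 43  46  93  99  97  98  98  99 102  84  69  66  66  66  67  73  98  99  98  99 100 100  98  52  43  43
 59  60  59  59  59  59  59  59  61  62  63  62  61  61  62  62  62  61  62  62  62  62  62  62  62  61
 72  71  71  71  71  71  71  71  76  77  77  78  78  78  78  78  78  78  75  77  78  78  78  77  78  75
```

```bash
python3 - <<'E'
from h import *
w=load('w7')
print(tt(w,258.8,222.8,-.021)-[18,0,0], tt(w,258.8,241.5,-.021)-[7,0,0],tt(w,258.8,253,-.021))
s,R=st(); print((np.array([530.2,-128.8,0])-s['tool_pos']*1e3)@R/10)
E
```

```text
[ -2.23  -0.76 -21.  ] [ -1.25  -0.76 -21.  ] [ -0.61  -0.76 -21.  ]
t 12.0 tcp [484.  225.2 137. ] yawY 70.21 tilt [ -30.9 -177.2    0.2] F [ 0.9 -0.4 -1.8] op 34.8 ff 25.0
[-16.35312981 -31.71753804  13.74866866]
```

carry_out([
  [[-4, -8, 0], [0, 0, 0], 0.75],
  [[-16.25, -31.7, 0], [0, 0, 0], 0.75],
  [[-16.25, -31.7, 0], [0, 0, 0], 0.75],
  [[-16.25, -31.7, 0], [0, 0, 0], 0.75],
  [[-16.25, -31.7, 0], [0, 0, 0], 0.75],
  [[-16.25, -31.7, 0], [0, 0, 0], 0.75],
  [[-16.25, -31.7, 0], [0, 0, 0], 0.75],
  [[-16.25, -31.7, 0], [0, 0, 0], 0.75],
  [[-16.25, -31.7, 0], [0, 0, 0], 0.75],
  [[-16.25, -31.7, 2], [0, 0, 0], 0.75],
  [[-16.25, -31.7, 4.4], [0, 0, 0], 0.75],
  [[-16.25, -31.7, 4.4], [0, 0, 0], 0.75],
])

```text
clock: 13.2
tool_pos: [0.5282, -0.1244, 0.0916]
eef_rot: [0.17, 0.985, 0.001, -0.003]
contact_force: [-0.6, 0.3, -1.4]
opening: 0.389
finger_force: 25.0
```

carry_out([
  [[0, 0, 0], [0, 0, 0], 0.75],
  [[0, 0, 0], [0, 0, 0], 0.75],
  [[0, 0, 0], [0, 0, 0], 0.75],
])

```text
clock: 13.5
tool_pos: [0.5311, -0.1268, 0.0952]
eef_rot: [0.172, 0.985, 0.0, 0.001]
contact_force: [-0.4, -0.4, -2.0]
opening: 0.395
finger_force: 25.0
```

```bash
python3 - <<'E'
from h import *
s,R=st(); print((np.array([529.3,-128.5,0])-s['tool_pos']*1e3)@R)
a=snap('side','s2'); b=snap('scene','c2')
cv2.imwrite('pics/s2c.png',np.hstack([cv2.resize(i['image'][v:v+75,u:u+75,::-1],None,fx=5,fy=5,interpolation=cv2.INTER_CUBIC) for i,u,v in ((a,248,195),(b,202,110))]))
E
```

```text
t 13.5 tcp [ 531.1 -126.8   95.2] yawY 70.24 tilt [ 30.9 177.2   0. ] F [-0.4 -0.4 -2. ] op 34.8 ff 25.0
[ 1.26556274 -2.23597861 95.19281972]
```

View pics/s2c.png

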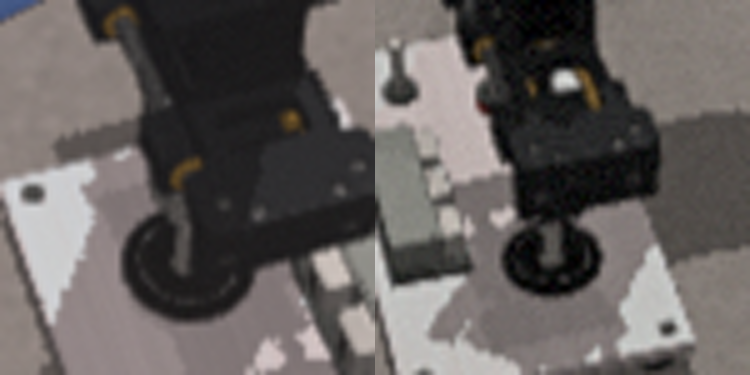

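The black flange sits flat round the post in both crops (side (185,265), scene (552,255)). The roller is hidden behind the gripper. I'll correct the tool position from the measured state and re-read it.

carry_out([
  [[0.1, -0.15, 0.3], [0, 0, 0], 0.75],
  [[0.1, -0.15, 0.3], [0, 0, 0], 0.75],
  [[0.1, -0.15, 0.3], [0, 0, 0], 0.75],
  [[0.1, -0.15, 0.3], [0, 0, 0], 0.75],
  [[0.1, -0.15, 0.3], [0, 0, 0], 0.75],
  [[0.1, -0.15, 0.3], [0, 0, 0], 0.75],
])

```text
clock: 14.2
tool_pos: [0.529, -0.1284, 0.0912]
eef_rot: [0.172, 0.985, 0.0, 0.0]
contact_force: [0.4, -0.2, -2.1]
opening: 0.393
finger_force: 25.0
```

```bash
python3 - <<'E'
from h import *
s,R=st(); print((np.array([529.3,-128.5,0])-s['tool_pos']*1e3)@R)
E
```

```text
t 14.2 tcp [ 529.  -128.4   91.2] yawY 70.2 tilt [ 30.9 177.3   0. ] F [ 0.4 -0.2 -2.1] op 34.6 ff 25.0
[-2.85897453e-01  2.23021745e-02  9.12335659e+01]
```

carry_out([
  [[0, 0, 0.4], [0, 0, 0], 0.75],
  [[0, 0, 0.8], [0, 0, 0], 0.75],
  [[0, 0, 1.2], [0, 0, 0], 0.75],
  [[0, 0, 1.5], [0, 0, 0], 0.75],
  [[0, 0, 1.5], [0, 0, 0], 0.75],
  [[0, 0, 1.5], [0, 0, 0], 0.75],
])

```text
clock: 14.8
tool_pos: [0.529, -0.1284, 0.0761]
eef_rot: [0.172, 0.985, 0.0, -0.0]
contact_force: [-0.2, -0.5, -1.9]
opening: 0.397
finger_force: 25.0
```

Free passage past the tip; continuing down.

carry_out([
  [[0, 0, 0.6], [0, 0, 0], 0.75],
  [[0, 0, 1.2], [0, 0, 0], 0.75],
  [[0, 0, 1.8], [0, 0, 0], 0.75],
  [[0, 0, 2.4], [0, 0, 0], 0.75],
  [[0, 0, 2.6], [0, 0, 0], 0.75],
  [[0, 0, 2.6], [0, 0, 0], 0.75],
  [[0, 0, 2.6], [0, 0, 0], 0.75],
])

```text
clock: 15.5
tool_pos: [0.5291, -0.1284, 0.0503]
eef_rot: [0.172, 0.985, 0.0, 0.0]
contact_force: [-0.2, 0.5, -1.8]
opening: 0.395
finger_force: 25.0
```

carry_out([
  [[0, 0, 0.1], [0, 0, 0], 0.75],
  [[0, 0, 0.2], [0, 0, 0], 0.75],
  [[0, 0, 0.25], [0, 0, 0], 0.75],
  [[0, 0, 0.25], [0, 0, 0], 0.75],
  [[0, 0, 0.25], [0, 0, 0], 0.75],
])

```text
clock: 16.0
tool_pos: [0.5291, -0.1285, 0.0481]
eef_rot: [0.172, 0.985, -0.0, 0.0]
contact_force: [-0.4, -0.2, 3.9]
opening: 0.396
finger_force: 25.0
```

carry_out([
  [[0, 0, 0.05], [0, 0, 0], 0.75],
  [[0, 0, 0], [0, 0, 0], 0.4],
  [[0, 0, 0], [0, 0, 0], 0.4],
  [[0, 0, 0], [0, 0, 0], 0.4],
  [[0, 0, -2], [0, 0, 0], 0.4],
  [[0, 0, -6], [0, 0, 0], 0.4],
  [[0, 0, -11.2], [0, 0, 0], 0.4],
  [[0, 0, -11.2], [0, 0, 0], 0.4],
])

```text
clock: 16.8
tool_pos: [0.5326, -0.1281, 0.1647]
eef_rot: [0.172, 0.985, 0.001, 0.005]
contact_force: [0.6, 0.0, 0.4]
opening: 0.6
finger_force: 0.0
```

carry_out([
  [[4.6, 26.1, 0], [0, 0, 0], 0.4],
  [[4.6, 26.1, 0], [0, 0, 0], 0.4],
  [[4.6, 26.1, 0], [0, 0, 0], 0.4],
  [[4.6, 26.1, 0], [0, 0, 0], 0.4],
  [[4.6, 26.1, 0], [0, 0, 0], 0.4],
  [[4.6, 26.1, 0], [0, 0, 0], 0.4],
  [[4.6, 26.1, 0], [0, 0, 0], 0.4],
  [[4.6, 26.1, 0], [0, 0, 0], 0.4],
  [[4.6, 26.1, 0], [0, 0, 0], 0.4],
  [[4.6, 26.1, 0], [0, 0, 0], 0.4],
  [[4.6, 26.1, 0], [0, 0, 0], 0.4],
  [[4.6, 26.1, 0], [0, 0, 0], 0.4],
])

```text
clock: 18.0
tool_pos: [0.5742, 0.1318, 0.1598]
eef_rot: [0.173, 0.985, -0.0, 0.0]
contact_force: [0.0, -0.4, 0.2]
opening: 0.596
finger_force: 0.0
```

```bash
python3 - <<'E'
from h import *
s,R=st(); w=snap('wrist','w8'); im=w['image'].astype(int)
hsv=cv2.cvtColor(w['image'],cv2.COLOR_RGB2HSV)
m=(hsv[...,0]>12)&(hsv[...,0]<32)&(hsv[...,1]>90)&(im.max(2)>60); m[225:]=0
z=s['tool_pos'][2]
for b in blobs(im,m,60):
    print(b)
    if b[2]: print(tt(w,*b[2][0],z-.008))
cv2.imwrite('pics/w8c.png',cv2.resize(w['image'][140:240,180:340,::-1],None,fx=5,fy=5,interpolation=cv2.INTER_CUBIC))
E
```

```text
t 18.0 tcp [574.2 131.8 159.8] yawY 70.13 tilt [ 31.1 177.3  -0. ] F [ 0.  -0.4  0.2] op 52.5 ff 0.0
([393.6, 45.6], [386, 21, 25, 42, 301], [[405.7, 39.4], [39.0, 45.5]])
[139.8  143.82 151.78]
([258.2, 179.0], [238, 159, 42, 41, 1335], [[258.2, 178.9], [40.6, 41.6]])
[ -1.02  -1.64 151.78]
```

View pics/w8c.png

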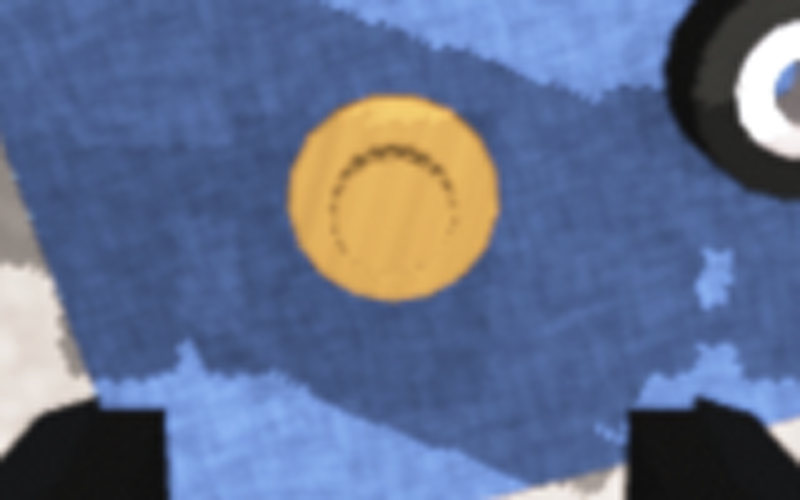

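This is brass A, the part meant: disc centre at (258,179) in the wrist image, 41 px across, knob up. Grasping it by the knob.

carry_out([
  [[-0.16, -0.05, 5], [0, 0, 0], 0.4],
  [[-0.16, -0.05, 10], [0, 0, 0], 0.4],
  [[-0.16, -0.05, 13.5], [0, 0, 0], 0.4],
  [[-0.16, -0.05, 14.8], [0, 0, 0], 0.4],
  [[-0.16, -0.05, 14.8], [0, 0, 0], 0.4],
  [[-0.16, -0.05, 14.8], [0, 0, 0], 0.4],
  [[-0.16, -0.05, 14.8], [0, 0, 0], 0.9],
  [[-0.16, -0.05, 14.8], [0, 0, 0], 0.9],
  [[-0.16, -0.05, 14.8], [0, 0, 0], 0.9],
  [[-0.16, -0.05, 14.8], [0, 0, 0], 0.9],
  [[-0.16, -0.05, 14.8], [0, 0, 0], 0.9],
  [[-0.16, -0.05, 14.8], [0, 0, 0], 0.9],
], newtons=20)

```text
clock: 19.25
tool_pos: [0.5759, 0.1315, 0.0125]
eef_rot: [0.172, 0.985, -0.0, 0.001]
contact_force: [-0.7, -1.3, 6.6]
opening: 0.287
finger_force: 20.0
```

carry_out([
  [[0, 0, 0], [0, 0, 0], 0.9],
  [[0, 0, -1], [0, 0, 0], 0.9],
  [[0, 0, -5], [0, 0, 0], 0.9],
  [[0, 0, -9], [0, 0, 0], 0.9],
  [[0, 0, -13], [0, 0, 0], 0.9],
  [[0, 0, -13], [0, 0, 0], 0.9],
  [[0, 0, -13], [0, 0, 0], 0.9],
  [[0, 0, -13], [0, 0, 0], 0.9],
  [[0, 0, -13], [0, 0, 0], 0.9],
])

```text
clock: 20.15
tool_pos: [0.5744, 0.1312, 0.1402]
eef_rot: [0.172, 0.985, -0.001, -0.001]
contact_force: [-0.1, -0.1, -1.3]
opening: 0.286
finger_force: 20.0
```

```bash
python3 - <<'E'
from h import *
s,R=st(); w=snap('wrist','w9'); im=w['image'].astype(int)
hsv=cv2.cvtColor(w['image'],cv2.COLOR_RGB2HSV)
m=(hsv[...,0]>10)&(hsv[...,0]<32)&(hsv[...,1]>90)&(im.max(2)>60); m[262:]=0;m[:,:200]=0;m[:,320:]=0;m[:190]=0
for b in blobs(im,m,200): print(b)
print(circ(w,m,.002,24,250))
print((np.array([529.8,-128.7,0])-s['tool_pos']*1e3)@R)
E
```

```text
t 20.15 tcp [574.4 131.2 140.2] yawY 70.22 tilt [-3.090e+01 -1.772e+02  1.000e-01] F [-0.1 -0.1 -1.3] op 25.2 ff 20.0
([258.9, 226.5], [223, 194, 73, 68, 3434], [[259.0, 229.3], [73.5, 76.8]])
(array([ 7.18, -0.72, 17.86]), array([-0.12, -0.75]), np.float64(2.43))
[ -46.38726568 -259.36408099  140.60853202]
```

carry_out([
  [[-1, -5.5, 0], [0, 0, 0], 0.9],
  [[-4.65, -25.95, 0], [0, 0, 0], 0.9],
  [[-4.65, -25.95, 0], [0, 0, 0], 0.9],
  [[-4.65, -25.95, 0], [0, 0, 0], 0.9],
  [[-4.65, -25.95, 0], [0, 0, 0], 0.9],
  [[-4.65, -25.95, 0], [0, 0, 0], 0.9],
  [[-4.65, -25.95, 0], [0, 0, 0], 0.9],
  [[-4.65, -25.95, 2], [0, 0, 0], 0.9],
  [[-4.65, -25.95, 4.4], [0, 0, 0], 0.9],
  [[-4.65, -25.95, 4.4], [0, 0, 0], 0.9],
  [[-4.65, -25.95, 4.4], [0, 0, 0], 0.9],
  [[-4.65, -25.95, 4.4], [0, 0, 0], 0.9],
])

```text
clock: 21.4
tool_pos: [0.5323, -0.1268, 0.0986]
eef_rot: [0.171, 0.985, 0.001, 0.001]
contact_force: [0.4, 0.3, -1.1]
opening: 0.287
finger_force: 20.0
```

carry_out([
  [[0, 0, 0], [0, 0, 0], 0.9],
  [[0, 0, 0], [0, 0, 0], 0.9],
  [[0, 0, 0], [0, 0, 0], 0.9],
  [[0, 0, 0], [0, 0, 0], 0.9],
  [[0, 0, 0], [0, 0, 0], 0.9],
])

```text
clock: 21.9
tool_pos: [0.5313, -0.1283, 0.0979]
eef_rot: [0.172, 0.985, -0.0, 0.0]
contact_force: [0.7, -0.1, -0.6]
opening: 0.285
finger_force: 20.0
```

```bash
python3 - <<'E'
from h import *
s,R=st(); print((np.array([529.8,-128.7,0])-s['tool_pos']*1e3)@R)
w=snap('wrist','w10')
E
```

```text
t 21.9 tcp [ 531.3 -128.3   97.9] yawY 70.19 tilt [ 31.  177.3  -0. ] F [ 0.7 -0.1 -0.6] op 25.1 ff 20.0
[ 1.31549602 -0.87821456 97.85644649]
```

carry_out([
  [[0.12, -0.06, 0], [0, 0, 0], 0.9],
  [[0.12, -0.06, 0], [0, 0, 0], 0.9],
  [[0.12, -0.06, 0.4], [0, 0, 0], 0.9],
  [[0.12, -0.06, 0.8], [0, 0, 0], 0.9],
  [[0.12, -0.06, 1.2], [0, 0, 0], 0.9],
  [[0.12, -0.06, 1.4], [0, 0, 0], 0.9],
  [[0.12, -0.06, 1.4], [0, 0, 0], 0.9],
  [[0.12, -0.06, 1.4], [0, 0, 0], 0.9],
])

```text
clock: 22.75
tool_pos: [0.53, -0.1283, 0.0837]
eef_rot: [0.172, 0.985, 0.0, -0.0]
contact_force: [-0.8, 0.8, -1.3]
opening: 0.284
finger_force: 20.0
```

carry_out([
  [[0, 0, 0.1], [0, 0, 0], 0.9],
  [[0, 0, 0.2], [0, 0, 0], 0.9],
  [[0, 0, 0.3], [0, 0, 0], 0.9],
  [[0, 0, 0.3], [0, 0, 0], 0.9],
  [[0, 0, 0.3], [0, 0, 0], 0.9],
])

```text
clock: 23.25
tool_pos: [0.5299, -0.1284, 0.0807]
eef_rot: [0.172, 0.985, 0.0, 0.0]
contact_force: [-0.7, -0.4, -0.4]
opening: 0.289
finger_force: 20.0
```

carry_out([
  [[0, 0, 0.1], [0, 0, 0], 0.9],
  [[0, 0, 0.2], [0, 0, 0], 0.9],
  [[0, 0, 0.25], [0, 0, 0], 0.9],
  [[0, 0, 0.25], [0, 0, 0], 0.9],
  [[0, 0, 0.25], [0, 0, 0], 0.9],
])

```text
clock: 23.75
tool_pos: [0.53, -0.1284, 0.0786]
eef_rot: [0.172, 0.985, -0.0, 0.0]
contact_force: [-0.8, 0.2, 4.1]
opening: 0.283
finger_force: 20.0
```

carry_out([
  [[0, 0, 0.05], [0, 0, 0], 0.9],
  [[0, 0, 0], [0, 0, 0], 0.55],
  [[0, 0, 0], [0, 0, 0], 0.55],
  [[0, 0, 0], [0, 0, 0], 0.55],
  [[0, 0, -2], [0, 0, 0], 0.55],
  [[0, 0, -5], [0, 0, 0], 0.3],
  [[0, 0, -8.2], [0, 0, 0], 0.3],
  [[0, 0, -8.2], [0, 0, 0], 0.3],
])

```text
clock: 24.55
tool_pos: [0.5325, -0.1282, 0.1636]
eef_rot: [0.172, 0.985, 0.0, 0.003]
contact_force: [0.4, 0.2, 0.8]
opening: 0.691
finger_force: 0.0
```

carry_out([
  [[7.7, 33.9, 0], [0, 0, 0], 0.3],
  [[7.7, 33.9, 0], [0, 0, 0], 0.3],
  [[7.7, 33.9, 0], [0, 0, 0], 0.3],
  [[7.7, 33.9, 0], [0, 0, 0], 0.3],
  [[7.7, 33.9, 0], [0, 0, 0], 0.3],
  [[7.7, 33.9, 0], [0, 0, 0], 0.3],
  [[7.7, 33.9, 0], [0, 0, 0], 0.3],
  [[7.7, 33.9, 0], [0, 0, 0], 0.3],
  [[7.7, 33.9, 0], [0, 0, 0], 0.3],
  [[7.7, 33.9, 0], [0, 0, 0], 0.3],
  [[7.7, 33.9, 0], [0, 0, 0], 0.3],
  [[7.7, 33.9, 0], [0, 0, 0], 0.3],
])

```text
clock: 25.75
tool_pos: [0.5726, 0.2148, 0.16]
eef_rot: [0.173, 0.985, -0.001, 0.0]
contact_force: [-0.6, 0.7, 0.7]
opening: 0.703
finger_force: 0.0
```

carry_out([
  [[0, 0, 0], [0, 0, 0], 0.3],
  [[0, 0, 0], [0, 0, 0], 0.3],
  [[0, 0, 0], [0, 0, 0], 0.3],
])

```text
clock: 26.05
tool_pos: [0.5724, 0.2165, 0.1603]
eef_rot: [0.172, 0.985, 0.0, 0.0]
contact_force: [0.6, -0.5, 0.4]
opening: 0.697
finger_force: 0.0
```

```bash
python3 - <<'E'
from h import *
s,R=st(); w=snap('wrist','w11'); im=w['image'].astype(int)
hsv=cv2.cvtColor(w['image'],cv2.COLOR_RGB2HSV)
m=(hsv[...,1]<60)&(im.max(2)>140); m[225:]=0; m[:130]=0; m[:,:210]=0; m[:,310:]=0
z=s['tool_pos'][2]
for b in blobs(im,m,60):
    print(b)
    if b[2]: print(tt(w,*b[2][0],z-.037))
E
```

```text
t 26.05 tcp [572.4 216.5 160.3] yawY 70.18 tilt [ 31.  177.3   0. ] F [ 0.6 -0.5  0.4] op 61.3 ff 0.0
([261.3, 186.9], [248, 174, 27, 26, 424], [[261.3, 186.9], [25.5, 26.6]])
[ -2.98   1.62 123.32]
```

carry_out([
  [[-0.35, 0.27, 5], [0, 0, 0], 0.3],
  [[-0.35, 0.27, 10], [0, 0, 0], 0.3],
  [[-0.35, 0.27, 13.5], [0, 0, 0], 0.3],
  [[-0.35, 0.27, 15.1], [0, 0, 0], 0.3],
  [[-0.35, 0.27, 15.1], [0, 0, 0], 0.3],
  [[-0.35, 0.27, 15.1], [0, 0, 0], 0.3],
  [[-0.35, 0.27, 15.1], [0, 0, 0], 0.7],
  [[-0.35, 0.27, 15.1], [0, 0, 0], 0.7],
  [[-0.35, 0.27, 15.1], [0, 0, 0], 0.7],
  [[-0.35, 0.27, 15.1], [0, 0, 0], 0.7],
  [[-0.35, 0.27, 15.1], [0, 0, 0], 0.7],
  [[-0.35, 0.27, 15.1], [0, 0, 0], 0.7],
], newtons=20)

```text
clock: 27.3
tool_pos: [0.5777, 0.2183, 0.011]
eef_rot: [0.172, 0.985, 0.001, 0.001]
contact_force: [-0.8, 0.1, 7.2]
opening: 0.523
finger_force: 20.0
```

carry_out([
  [[0, 0, 0], [0, 0, 0], 0.7],
  [[0, 0, -1], [0, 0, 0], 0.7],
  [[0, 0, -5], [0, 0, 0], 0.7],
  [[0, 0, -9], [0, 0, 0], 0.7],
  [[0, 0, -13], [0, 0, 0], 0.7],
  [[0, 0, -13], [0, 0, 0], 0.7],
  [[0, 0, -13], [0, 0, 0], 0.7],
  [[0, 0, -13], [0, 0, 0], 0.7],
  [[0, 0, -13], [0, 0, 0], 0.7],
  [[0, 0, -13], [0, 0, 0], 0.7],
  [[0, 0, -13], [0, 0, 0], 0.7],
])

```text
clock: 28.4
tool_pos: [0.5761, 0.2179, 0.1383]
eef_rot: [0.172, 0.985, -0.0, -0.001]
contact_force: [-0.3, 0.1, -0.9]
opening: 0.52
finger_force: 20.0
```

```bash
python3 - <<'E'
from h import *
s,R=st(); w=snap('wrist','w12'); im=w['image'].astype(int)
hsv=cv2.cvtColor(w['image'],cv2.COLOR_RGB2HSV)
m=(hsv[...,1]<60)&(im.max(2)>140); m[266:]=0; m[:215]=0; m[:,:215]=0; m[:,305:]=0
for b in blobs(im,m,60):
    print(b)
    if b[2]: print(tt(w,*b[2][0],-.028))
for T in ((480.1+.7,-259.6+.3),): print((np.array([*T,0])-s['tool_pos']*1e3)@R)
E
```

```text
t 28.4 tcp [576.1 217.9 138.3] yawY 70.21 tilt [-3.090e+01 -1.772e+02  1.000e-01] F [-0.3  0.1 -0.9] op 45.7 ff 20.0
([258.5, 246.5], [231, 229, 56, 35, 1275], [[258.8, 253.3], [49.0, 55.2]])
[  2.96  -0.75 -28.  ]
[ -72.06181151 -481.14586108  138.70855934]
```

```bash
python3 - <<'E'
from h import *
w=load('w12'); im=w['image'].astype(int)
print(im.max(2)[222:236,258], tt(w,258.6,228.6,-.026)-[13.3,0,0])
w7=load('w7'); 
print('\n'.join(' '.join('%3d'%v for v in r_) for r_ in im.max(2)[206:266:3,210:310:4]))
E
```

```text
[ 37  36  37  36  38  50 104 171 220 242 244 244 244 243] [  1.54  -0.85 -26.  ]
143 146 157 145 139  45  21  21  22  22  21  22  22  21  21  22  21  21  21  29 157 168 162 167 161
149 146 139 146 134  20  21  20  21  22  22  23  21  22  21  22  20  21  21  21  66 153 164 164 168
145 157 144 147  54  20  21  21  22  22  23  31  28  29  26  25  22  21  21  21  20 164 160 161 170
146 154 144 143  20  21  21  22  30  39  37  37  38  37  38  40  34  23  20  20  20 135 158 157 168
154 147 151  98  20  21  25  37  37  39  37  39  38  37  37  37  37  37  29  21  20  66 165 173 177
133 133 143  42  20  26  36  38  37  38  38  38  37  36  36  37  37  37  36  35  21  21 166 111 109
 23  23  47  21  25  38  37  38  37  39  37  37  37  37  38  38  36  36  36  36  32  19 127  23  22
 22  22  19  22  37  37  37  39  38  38  37  40  50  40  38  37  38  36  37  36  36  24  77  22  23
 22  23  19  32  36  37  37  37  36  75 131 202 220 190 170  91  36  36  37  37  35  37  23  20  23
 22  21  21  37  38  37  38  37 101 215 239 247 244 243 245 239 151  37  35  36  36  37  33  19  22
 23  21  30  38  36
[... 280 characters left out ...]

 22  26  37  36  37  34 214 241 238 241 152 141 141 139 135 230 240 243 236  45  37  38  38  35  22
 21  28  37  36  38  34 234 239 240 179 133 140 141 138 133 132 247 247 247 126  35  38  37  37  21
 21  32  37  37  37  39 238 238 242 131 133 142 142 139 132 126 240 248 248 167  36  37  37  36  22
 22  34  38  38  37  57 238 239 241 127 133 144 144 139 133 126 229 248 248 154  37  35  37  35  22
 22  32  38  38  38  31 235 242 240 134 133 141 145 140 133 128 236 249 248 135  37  37  37  35  22
 22  30  38  36  37  32 233 243 241 156 134 142 147 140 133 131 245 249 248 104  36  37  38  35  22
 29  30  40  40  41  39 191 220 220 201 117 122 124 120 115 146 234 233 226  41  40  40  39  38  30
```

carry_out([
  [[-1, -7, 0], [0, 0, 0], 0.7],
  [[-7.4, -48.2, 0], [0, 0, 0], 0.7],
  [[-7.4, -48.2, 0], [0, 0, 0], 0.7],
  [[-7.4, -48.2, 0], [0, 0, 0], 0.7],
  [[-7.4, -48.2, 0], [0, 0, 0], 0.7],
  [[-7.4, -48.2, 0], [0, 0, 0], 0.7],
  [[-7.4, -48.2, 0], [0, 0, 0], 0.7],
  [[-7.4, -48.2, 0], [0, 0, 0], 0.7],
  [[-7.4, -48.2, 0], [0, 0, 0], 0.7],
  [[-7.4, -48.2, 0], [0, 0, 0], 0.7],
  [[-7.4, -48.2, 0], [0, 0, 0], 0.7],
  [[-7.4, -48.2, 2], [0, 0, 0], 0.7],
])

```text
clock: 29.65
tool_pos: [0.4843, -0.2624, 0.1206]
eef_rot: [0.174, 0.985, -0.0, 0.003]
contact_force: [1.0, 0.6, -0.8]
opening: 0.52
finger_force: 20.0
```

carry_out([
  [[0, 0, 1.5], [0, 0, 0], 0.7],
  [[0, 0, 1.5], [0, 0, 0], 0.7],
  [[0, 0, 1.5], [0, 0, 0], 0.7],
  [[0, 0, 1.5], [0, 0, 0], 0.7],
  [[0, 0, 1.5], [0, 0, 0], 0.7],
  [[0, 0, 1.5], [0, 0, 0], 0.7],
  [[0, 0, 1.5], [0, 0, 0], 0.7],
])

```text
clock: 30.35
tool_pos: [0.483, -0.2606, 0.1046]
eef_rot: [0.172, 0.985, -0.0, 0.0]
contact_force: [0.3, -0.4, -0.7]
opening: 0.517
finger_force: 20.0
```

```bash
python3 - <<'E'
from h import *
s,R=st(); print((np.array([481.8,-260.2,0])-s['tool_pos']*1e3)@R)
E
```

```text
t 30.35 tcp [ 483.  -260.6  104.6] yawY 70.2 tilt [ 30.9 177.3  -0. ] F [ 0.3 -0.4 -0.7] op 45.5 ff 20.0
[ 1.38030009e+00 -2.59874549e-02  1.04563706e+02]
```

carry_out([
  [[0.13, 0, 0], [0, 0, 0], 0.7],
  [[0.13, 0, 0.3], [0, 0, 0], 0.7],
  [[0.13, 0, 0.6], [0, 0, 0], 0.7],
  [[0.13, 0, 0.9], [0, 0, 0], 0.7],
  [[0.13, 0, 1.2], [0, 0, 0], 0.7],
  [[0.13, 0, 1.5], [0, 0, 0], 0.7],
  [[0.13, 0, 1.7], [0, 0, 0], 0.7],
  [[0.13, 0, 1.7], [0, 0, 0], 0.7],
  [[0.13, 0, 1.7], [0, 0, 0], 0.7],
])

```text
clock: 31.25
tool_pos: [0.4817, -0.2601, 0.0872]
eef_rot: [0.172, 0.985, 0.0, 0.0]
contact_force: [-0.5, 0.5, -2.1]
opening: 0.518
finger_force: 20.0
```

carry_out([
  [[0, 0, 0.2], [0, 0, 0], 0.7],
  [[0, 0, 0.4], [0, 0, 0], 0.7],
  [[0, 0, 0.6], [0, 0, 0], 0.7],
  [[0, 0, 0.6], [0, 0, 0], 0.7],
])

```text
clock: 31.65
tool_pos: [0.4815, -0.2601, 0.0809]
eef_rot: [0.172, 0.985, 0.0, -0.0]
contact_force: [-0.5, -0.4, -1.9]
opening: 0.52
finger_force: 20.0
```

carry_out([
  [[0, 0, 0.6], [0, 0, 0], 0.7],
  [[0, 0, 1.2], [0, 0, 0], 0.7],
  [[0, 0, 1.8], [0, 0, 0], 0.7],
  [[0, 0, 2.4], [0, 0, 0], 0.7],
  [[0, 0, 2.8], [0, 0, 0], 0.7],
  [[0, 0, 2.8], [0, 0, 0], 0.7],
  [[0, 0, 2.8], [0, 0, 0], 0.7],
])

```text
clock: 32.35
tool_pos: [0.4817, -0.2601, 0.0532]
eef_rot: [0.172, 0.985, 0.0, -0.0]
contact_force: [0.2, 1.0, -1.7]
opening: 0.518
finger_force: 20.0
```

carry_out([
  [[0, 0, 0.1], [0, 0, 0], 0.7],
  [[0, 0, 0.2], [0, 0, 0], 0.7],
  [[0, 0, 0.35], [0, 0, 0], 0.7],
  [[0, 0, 0.35], [0, 0, 0], 0.7],
  [[0, 0, 0.35], [0, 0, 0], 0.7],
])

```text
clock: 32.85
tool_pos: [0.4818, -0.2602, 0.05]
eef_rot: [0.172, 0.985, -0.0, 0.0]
contact_force: [-1.2, -0.3, 3.5]
opening: 0.519
finger_force: 20.0
```

carry_out([
  [[0, 0, 0.05], [0, 0, 0], 0.7],
  [[0, 0, 0], [0, 0, 0], 0.35],
  [[0, 0, 0], [0, 0, 0], 0.35],
  [[0, 0, 0], [0, 0, 0], 0.35],
  [[0, 0, -2], [0, 0, 0], 0.35],
  [[0, 0, -6], [0, 0, 0], 0.35],
  [[0, 0, -11.1], [0, 0, 0], 0.4],
  [[0, 0, -11.1], [0, 0, 0], 0.4],
])

```text
clock: 33.65
tool_pos: [0.4853, -0.2606, 0.1659]
eef_rot: [0.172, 0.985, -0.001, 0.005]
contact_force: [1.7, -0.3, 0.0]
opening: 0.601
finger_force: 0.0
```

carry_out([
  [[13.9, 36.8, 0], [0, 0, 0], 0.4],
  [[13.9, 36.8, 0], [0, 0, 0], 0.4],
  [[13.9, 36.8, 0], [0, 0, 0], 0.4],
  [[13.9, 36.8, 0], [0, 0, 0], 0.4],
  [[13.9, 36.8, 0], [0, 0, 0], 0.4],
  [[13.9, 36.8, 0], [0, 0, 0], 0.4],
  [[13.9, 36.8, 0], [0, 0, 0], 0.4],
  [[13.9, 36.8, 0], [0, 0, 0], 0.4],
  [[13.9, 36.8, 0], [0, 0, 0], 0.4],
  [[13.9, 36.8, 0], [0, 0, 0], 0.4],
  [[13.9, 36.8, 0], [0, 0, 0], 0.4],
  [[13.9, 36.8, 0], [0, 0, 0], 0.4],
])

```text
clock: 34.85
tool_pos: [0.4756, 0.131, 0.1604]
eef_rot: [0.173, 0.985, -0.001, -0.0]
contact_force: [-0.2, 0.1, 0.3]
opening: 0.604
finger_force: 0.0
```

carry_out([
  [[0, 0, 0], [0, 0, 0], 0.4],
  [[0, 0, 0], [0, 0, 0], 0.4],
  [[0, 0, 0], [0, 0, 0], 0.4],
  [[0, 0, 0], [0, 0, 0], 0.4],
])

```text
clock: 35.25
tool_pos: [0.4756, 0.133, 0.1608]
eef_rot: [0.172, 0.985, 0.0, 0.0]
contact_force: [0.4, 0.0, 0.4]
opening: 0.603
finger_force: 0.0
```

```bash
python3 - <<'E'
from h import *
s,R=st(); w=snap('wrist','w13'); im=w['image'].astype(int)
m=(im[...,0]>90)&(im[...,1]<80)&(im[...,2]<80); m[225:]=0
z=s['tool_pos'][2]
for b in blobs(im,m,60):
    print(b)
    if b[2]: print(tt(w,*b[2][0],z-.021))
u,v=w['cx'],185
print('\n'.join(' '.join('%3d'%x for x in r_) for r_ in im[...,0][164:206:2,238:284:2]))
E
```

```text
t 35.25 tcp [475.6 133.  160.8] yawY 70.18 tilt [ 31.  177.3   0. ] F [0.4 0.  0.4] op 53.1 ff 0.0
([94.9, 58.1], [64, 0, 52, 97, 285], [[154.5, 124.5], [36.1, 106.4]])
[  58.55 -107.46  139.76]
([258.7, 180.6], [245, 166, 28, 30, 638], [[258.7, 180.6], [27.7, 29.3]])
[ -0.19  -1.06 139.76]
 65  62  63  67  69  62  59  65  73  76  64  69  65  66  61  63  65  63  63  66  74  75  72
 62  62  61  61  66  64  66  71  79  99  90  91  87  75  67  61  64  65  65  66  74  77  72
 64  68  64  64  67  70  74 110 128 166 160 151 157 123 111  67  69  68  66  63  73  77  73
 65  69  70  64  63  80 123 195 205 225 226 231 214 184 189 113  73  67  67  66  74  76  72
 66  65  66  63  67 125 194 226 234 235 235 235 235 235 226 181 117  69  71  65  67  74  73
 67  62  66  67 121 172 232 235 235 235 234 235 235 235 235 224 148  92  68  68  71  74  76
 64  65  67  70 171 226 234 235 235 235 235 235 235 235 235 235 222 161  65  70  72  75  77
 67  70  65  81 196 234 234 234 235 235 235 234 235 235 235 235 233 158  70  70  74  75  76
 64  66  64  97 223 234 234 234 234 234 234 235 235 234 235 235 234 211 
[... 423 characters left out ...]
 233 233 234 233 233 233 230 126  72  66  68  77  73  72
 58  63  68  67  67  97 184 232 233 234 233 233 233 233 224 159  73  71  62  64  74  79  76
 64  65  66  66  67  68  71 150 193 228 229 228 224 205 115  67  70  70  65  66  77  80  77
 67  71  68  64  65  70  68  66  70 102  90  97  81  73  68  68  73  68  66  65  73  77  73
 62  65  65  61  67  69  68  67  69  66  62  65  65  70  68  65  70  68  67  65  67  73  76
 64  65  68  67  71  69  63  66  64  66  67  65  67  70  68  64  70  69  70  67  75  73  77
 66  60  64  64  62  67  69  67  62  67  67  68  69  69  72  70  70  70  70  70  77  72  70
 69  65  64  65  66  68  68  68  65  70  68  69  69  70  71  70  66  67  65  65  75  75  72
```

carry_out([
  [[-0.2, 0, 5], [0, 0, 0], 0.4],
  [[-0.2, 0, 10], [0, 0, 0], 0.4],
  [[-0.2, 0, 13.5], [0, 0, 0], 0.4],
  [[-0.2, 0, 15.2], [0, 0, 0], 0.4],
  [[-0.2, 0, 15.2], [0, 0, 0], 0.4],
  [[-0.2, 0, 15.2], [0, 0, 0], 0.4],
  [[-0.2, 0, 15.2], [0, 0, 0], 0.85],
  [[-0.2, 0, 15.2], [0, 0, 0], 0.85],
  [[-0.2, 0, 15.2], [0, 0, 0], 0.85],
  [[-0.2, 0, 15.2], [0, 0, 0], 0.85],
  [[-0.2, 0, 15.2], [0, 0, 0], 0.85],
  [[-0.2, 0, 15.2], [0, 0, 0], 0.85],
], newtons=15)

```text
clock: 36.5
tool_pos: [0.478, 0.1326, 0.0096]
eef_rot: [0.172, 0.985, 0.0, 0.001]
contact_force: [0.7, -0.8, 6.6]
opening: 0.332
finger_force: 15.0
```

carry_out([
  [[0, 0, 0], [0, 0, 0], 0.85],
  [[0, 0, -1], [0, 0, 0], 0.85],
  [[0, 0, -5], [0, 0, 0], 0.85],
  [[0, 0, -9], [0, 0, 0], 0.85],
  [[0, 0, -13], [0, 0, 0], 0.85],
  [[0, 0, -13], [0, 0, 0], 0.85],
  [[0, 0, -13], [0, 0, 0], 0.85],
  [[0, 0, -13], [0, 0, 0], 0.85],
  [[0, 0, -13], [0, 0, 0], 0.85],
  [[0, 0, -13], [0, 0, 0], 0.85],
  [[0, 0, -13], [0, 0, 0], 0.85],
])

```text
clock: 37.6
tool_pos: [0.477, 0.1326, 0.138]
eef_rot: [0.172, 0.985, -0.0, -0.001]
contact_force: [0.5, -0.8, -0.5]
opening: 0.329
finger_force: 15.0
```

```bash
python3 - <<'E'
from h import *
s,R=st(); w=snap('wrist','w14'); im=w['image'].astype(int)
print((np.array([481.3,-260.0,0])-s['tool_pos']*1e3)@R)
print('\n'.join(' '.join('%3d'%x for x in r_) for r_ in im[...,0][206:268:3,220:300:3]))
E
```

```text
t 37.6 tcp [477.  132.6 138. ] yawY 70.22 tilt [-3.090e+01 -1.773e+02  1.000e-01] F [ 0.5 -0.8 -0.5] op 29.0 ff 15.0
[-137.02339936 -367.85553418  138.17614731]
 78  71  70  77  81  78  69  74  72  78  80  76  90  73  84  79  73  79  78  78  77  72  83  82  88  91  82
 70  76  69  71  79  78  72  70  73 112 111 136 140 136 139 133  93  98  74  73  76  70  80  78  84  86  85
 73  72  69  70  73  77  77  80  94 137 138 141 141 143 140 141 138 136  98  72  75  76  80  86  88  87  81
 75  75  74  71  70  72  81 133 137 142 155 204 228 174 202 203 149 137 137 131  80  75  84  87  84  85  79
 76  80  82  77  71  72 100 135 169 228 160 192 194 204 205 184 152 230 180 134 101  72  83  85  78  86  71
 43  53  51  51  48 111 148 155 159 218 241 243 243 243 243 242 240 210 162 154 137  96  58  56  54  57  34
 21  21  21  21  23 127 185 212 240 242 242 242 243 243 243 243 243 243 241 186 217 124  22  22  22  22  21
 22  21  21  22  27 183 191 241 242 242 242 242 242 242 242 242 242 242 242 240 167 140  24  22  21  21  21
 22  22  22  21  68 184 239 242 242 242 242 242 242 242 242 242 242 242 242
[... 628 characters left out ...]
 241 241 241 241 241 241 241 238  38  21  19  22  22
 20  21  20  21  55 235 241 241 240 241 241 241 247 249 241 241 241 241 241 241 241 235  23  20  19  22  21
 22  21  20  21  27 194 240 240 240 241 241 240 241 241 241 240 240 240 241 240 239 178  22  21  19  21  21
 21  22  20  22  40 132 216 240 240 240 241 240 244 242 241 240 241 240 240 240 185 135  33  21  19  21  21
 23  22  19  21  77 139 135 215 240 240 240 240 248 246 240 241 240 240 240 202 134 132  56  22  18  22  22
 45  42  28  29  82 113 110 113 173 217 220 219 222 228 219 219 219 213 141 111 115 110  80  30  27  42  45
 60  60  60  61  60  60  60  60  60  61  62  63  63  63  63  63  62  62  62  63  63  63  62  62  63  63  63
```

carry_out([
  [[-2.5, -7, 0], [0, 0, 0], 0.85],
  [[-13.7, -36.8, 0], [0, 0, 0], 0.85],
  [[-13.7, -36.8, 0], [0, 0, 0], 0.85],
  [[-13.7, -36.8, 0], [0, 0, 0], 0.85],
  [[-13.7, -36.8, 0], [0, 0, 0], 0.85],
  [[-13.7, -36.8, 0], [0, 0, 0], 0.85],
  [[-13.7, -36.8, 0], [0, 0, 0], 0.85],
  [[-13.7, -36.8, 0], [0, 0, 0], 0.85],
  [[-13.7, -36.8, 0], [0, 0, 0], 0.85],
  [[-13.7, -36.8, 1], [0, 0, 0], 0.85],
  [[-13.7, -36.8, 3], [0, 0, 0], 0.85],
  [[-13.7, -36.8, 3.7], [0, 0, 0], 0.85],
])

```text
clock: 38.85
tool_pos: [0.4809, -0.2575, 0.1]
eef_rot: [0.17, 0.985, 0.001, -0.001]
contact_force: [-0.6, 0.3, -0.7]
opening: 0.329
finger_force: 15.0
```

carry_out([
  [[0, 0, 0], [0, 0, 0], 0.85],
  [[0, 0, 0], [0, 0, 0], 0.85],
  [[0, 0, 0], [0, 0, 0], 0.85],
  [[0, 0, 0], [0, 0, 0], 0.85],
  [[0, 0, 0], [0, 0, 0], 0.85],
  [[0, 0, 0], [0, 0, 0], 0.85],
])

```text
clock: 39.45
tool_pos: [0.4818, -0.2602, 0.102]
eef_rot: [0.172, 0.985, -0.0, 0.0]
contact_force: [0.6, -0.4, -0.2]
opening: 0.333
finger_force: 15.0
```

```bash
python3 - <<'E'
from h import *
s,R=st(); print((np.array([481.3,-260.0,0])-s['tool_pos']*1e3)@R)
E
```

```text
t 39.45 tcp [ 481.8 -260.2  102. ] yawY 70.19 tilt [ 31.  177.3  -0. ] F [ 0.6 -0.4 -0.2] op 29.3 ff 15.0
[5.60228642e-01 7.78925706e-02 1.01989727e+02]
```

carry_out([
  [[0.05, 0, 0.4], [0, 0, 0], 0.85],
  [[0.05, 0, 0.8], [0, 0, 0], 0.85],
  [[0.05, 0, 1.2], [0, 0, 0], 0.85],
  [[0.05, 0, 1.5], [0, 0, 0], 0.85],
  [[0.05, 0, 1.6], [0, 0, 0], 0.85],
  [[0.05, 0, 1.6], [0, 0, 0], 0.85],
  [[0.05, 0, 1.6], [0, 0, 0], 0.85],
])

```text
clock: 40.15
tool_pos: [0.4813, -0.2599, 0.0858]
eef_rot: [0.172, 0.985, 0.0, 0.0]
contact_force: [-0.8, 0.5, -0.9]
opening: 0.334
finger_force: 15.0
```

carry_out([
  [[0, 0, 0.1], [0, 0, 0], 0.85],
  [[0, 0, 0.2], [0, 0, 0], 0.85],
  [[0, 0, 0.35], [0, 0, 0], 0.85],
  [[0, 0, 0.35], [0, 0, 0], 0.85],
  [[0, 0, 0.35], [0, 0, 0], 0.85],
])

```text
clock: 40.65
tool_pos: [0.4814, -0.26, 0.0826]
eef_rot: [0.172, 0.985, -0.0, 0.0]
contact_force: [-1.1, -0.7, 5.6]
opening: 0.33
finger_force: 15.0
```

Seated at 82.6 mm, as predicted. Releasing, backing off and checking.

carry_out([
  [[0, 0, 0], [0, 0, 0], 0.5],
  [[0, 0, 0], [0, 0, 0], 0.5],
  [[0, 0, 0], [0, 0, 0], 0.5],
  [[0, 0, -2], [0, 0, 0], 0.5],
  [[0, 0, -6], [0, 0, 0], 0.5],
  [[0, 0, -10], [0, 0, 0], 0.5],
  [[5, 10, -10], [0, 0, 0], 0.3],
  [[12, 24, -10], [0, 0, 0], 0.3],
  [[12, 24, -10], [0, 0, 0], 0.3],
  [[12, 24, -10], [0, 0, 0], 0.3],
  [[12, 24, -10], [0, 0, 0], 0.3],
  [[12, 24, -10], [0, 0, 0], 0.3],
])

```text
clock: 41.85
tool_pos: [0.4491, 0.0122, 0.1828]
eef_rot: [0.168, 0.986, 0.002, 0.0]
contact_force: [0.1, 0.0, 0.6]
opening: 0.701
finger_force: 0.0
```

```bash
python3 - <<'E'
from h import *
s,R=st(); a=snap('side','s3'); b=snap('scene','c3')
cv2.imwrite('pics/s3c.png',np.hstack([cv2.resize(a['image'][195:345,235:385,::-1],(400,400),interpolation=cv2.INTER_CUBIC),cv2.resize(b['image'][95:205,180:290,::-1],(400,400),interpolation=cv2.INTER_CUBIC)]))
E
```

```text
t 41.85 tcp [449.1  12.2 182.8] yawY 70.64 tilt [ 30.3 177.4   0.3] F [0.1 0.  0.6] op 61.7 ff 0.0
```

View pics/s3c.png

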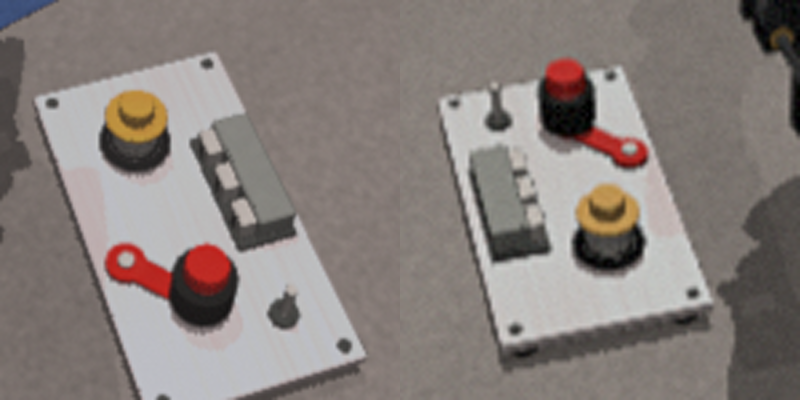

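Both stacks are level and complete. The guide post has black flange, steel roller and brass flange (side crop (136,130)); the pinch shaft has the rubber roller with the red cap (205,285). The robot is clear, so I'm letting the arm settle and handing in.

carry_out([
  [[0, 0, 0], [0, 0, 0], 0.3],
  [[0, 0, 0], [0, 0, 0], 0.3],
  [[0, 0, 0], [0, 0, 0], 0.3],
  [[0, 0, 0], [0, 0, 0], 0.3],
])

```text
clock: 42.35
tool_pos: [0.4496, 0.0052, 0.1821]
eef_rot: [0.173, 0.985, -0.0, -0.0]
contact_force: [0.2, 0.2, -0.1]
opening: 0.703
finger_force: 0.0
```

```bash
python3 -c "
from plant import r
print(r.finish_job())"
```

```text
the job is handed in; nothing more can be done
None
```

I handed the job in at about 42 s: both rollers are back together in the order asked, each part lowered onto its seat before release and level in the last pictures; I never touched the tin or bottle, and the hand-in returned no verdict.

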